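Gauge the tube blocks and set the refused one aside

TASK

Three tube blocks stand in a rack; working from the robot's left to its right, push the steel pin gauge, held in the gripper, down into the well of each as far as it will go. A good block takes the pin right up to its flange; stand any block that refuses it upright on the floor of the steel tray and leave the good ones in their nests. Finish with the gauge back in its stand, flange down on the top, and leave the glass flask and beaker where they are.

Things in the scene. Friction and masses are not known exactly. Their poses are not given: they have to be found in the camera images.
- rack: Grey plastic rack, fixed: base 72 x 320 x 8 mm (x, y, z), with three nests 50 mm square in a row along its y axis, 100 mm apart, framed by ribs up to 14 mm above the table. Origin: centre of its underside; y points to the robot's left within 0.25 rad. Each nest holds one loose tube block, its sides parallel to the rack, its foot 8 mm and its top 88 mm above the table.
- mouth_left (a point): Centre of the well's mouth, in the top face of the block in the nest at the robot's left (rack y +100 mm), 88 mm above the table; axes as the rack. The point belongs to the rack and stays when the block is lifted out. The blocks: plain aluminium, 46 x 46 x 80 mm tall, 0.3 to 0.5 kg, with one vertical round well in the middle, 19.5 mm wide with a 1.5 mm chamfer, 74 mm deep.
- mouth_middle (a point): The same for the block in the middle nest. All blocks look alike from outside, but in a bad one the well narrows to 14 mm at a depth of 26 mm. Where a bad one stands differs from start to start and only the gauge tells.
- mouth_right (a point): The same for the nest at the robot's right (rack y -100 mm).
- gauge: Steel pin gauge, loose, 146 mm long, 0.22 kg, upright in its stand. Origin: centre of the pin's lower tip; z up. Pin 17 mm thick, its last 3 mm tapered, from 0 to 60 mm; flange 36 mm across, 60 to 66 mm; square dark handle 22 x 22 mm, sides along x and y, 66 to 146 mm. In a good block the flange lands on the block's top, tip 60 mm deep; in a bad one the tip stops 26 mm deep on a firm step.
- stand: Black plastic block, fixed, 74 x 74 x 70 mm tall with a vertical through hole 24 mm wide in the middle: the gauge's stand. Origin: centre of its underside, axes along its sides. The gauge hangs in it by the flange, tip 10 mm above the table. It may be at the robot's left or right.
- tray: Shallow open dark steel tray, fixed, 200 x 150 x 26 mm (x, y, z), walls and floor 4 mm thick, with a narrow rim, on the side of the rack away from the stand. Origin: centre of its underside.
- flask: Glass conical flask, loose, 76 mm wide and 120 mm tall, beyond the rack; a bystander. Origin: centre of its underside.
- beaker: Glass beaker, loose, 72 mm wide and 95 mm tall, beyond the rack; a bystander. Origin: centre of its underside.
Not all that is in view belongs to the job. What is shaped like the stand but green or red is not meant. What is shaped like the gauge but orange is not meant.

How it is judged:
By the outcome, as a careful person would: the job done as asked, in the order asked, and still so for the second after the job is handed in, with the robot touching nothing.
It also fails if it takes over 64 s, if anything falls off the work surface, if the arm or the gripper's body presses on something with over 40 N, if the wrist force passes 120 N, or if a joint passes its speed limit or range.

ROBOT

A 6-joint arm with a two-finger parallel gripper is mounted at the origin on the work surface. World frame = base frame: x ahead of the robot, y to its left, z up, the work surface at z = 0. Lengths are in mm, angles in rad, forces in N, time in s.
With the tool pointing down it reaches from about 350 to 850 mm from the base axis. Payload 8.1 kg.
Tool frame: the origin (TCP) lies at the very end of the fingers, on their centre line; the grasp point (between the pads) lies manip.pinch_z behind it (manip.pinch_z is the distance from the TCP to the grasp point, in mm); y points along the fingers, x is the direction in which the jaws open and shut, and the axes are right-handed (so a half turn about y gives the same grasp; the last joint's range is limited). The gripper opens to 85 mm and grips with 20 to 120 N. Pads are 22 mm wide; open, the fingers measure 114 mm over their backs; the gripper's body (76 mm by 85 mm) begins 54 mm behind the grasp point. The pads swing forward as they close: fully open they stand 13 mm farther back than shut.
Start: joints at [1.253, 0.13, 1.488, -0, 1.523, -0.085], TCP at [138.399, 583.824, 231.292] pointing down, gripper open.
Joint ranges: [-2.96, 2.96], [-0.89, 2.26], [0.02, 2.5], [-1.34, 4.48], [0, 2.73], [-2.66, 2.66]. Speed limits (rad/s): [2.39, 2.39, 2.79, 3.14, 3.14, 3.14].

INTERFACE

Orientations are given as a unit quaternion [x, y, z, w].
In Python, from workcell import manip gives the robot as it stands.
- The arm moves only by the tool jog_arm, never from a script. Its argument "motion" is a list of rows, each an object of numbers: "wx", "wy", "wz": the turn, a rotation vector about the world's x, y, z in units of 60 degrees (1.0 is 60 degrees); "x", "y", "z": the shift along the world's x, y, z in units of 0.5 m (1.0 is 0.5 m); "gripper": the closure, from -1 (fully open) to 1 (shut). A call has 1 to 8 rows; each row shifts and turns the commanded pose from where the row before left it; what a row does not reach is not made up. A row lasts 1/12 s, in which the tool goes at most 41.7 mm and 7.16 degrees, less where a joint would pass 70% of its speed; a pose out of reach is approached as far as the arm can. A call with a number of a shift or a turn outside -1 to 1 is refused whole. A call with a gripper value outside its range is refused whole. The fingers move at their own pace and stop on an object; "grip_force" is the grip in N (left out, the last holds). Time passes only in rows, so rows that do not move let the fingers close. It gives the time, the measured TCP pose, the force and the opening at its end, in the units of the state.
- manip.get_obs(): the state, without advancing time (a new reading comes with each control period).
- manip.snapshot(name): name is "side" or "top"; returns the picture (420x560x3 uint8, blue, green, red); there is no depth.
- manip.camera_model(name): a dict with "fovy" (degrees; the focal length in pixels is half the picture's height over the tangent of half this angle, whatever the lens; pixels are square), "cx", "cy" (the principal point, pixels), "eye" and "rotation" of the camera in the world. Camera axes: x right, y up, looking along -z (the intrinsics and any distortion apply to the point x, -y, -z); pixel columns grow to the right and rows downward; lengths in mm; the calibration is good to about 2 mm. A picture is of the moment at which its call begins. camera_model takes no time and is no camera call.
- manip.hand_in(): hands the job in, once; it reports no verdict.
The state is a dict: "time": time; "q": joint angles; "joint_vel": joint speeds; "effort": joint torques, N m; "position": TCP position; "ee_rot": TCP orientation; "contact_force": force on the tool from outside, world axes, zero at the start; "ft_torque": the same for the moment, N m; "finger_gap": finger opening in mm.
Only numpy, scipy, OpenCV 4.12 (cv2) and the standard library are available. Lean on these libraries where they do the work, as an engineer would, in place of code of your own. Each camera call takes 0.05 s, during which the arm holds its last target. There are 200 camera calls.

## Working session

There is one attempt and no reset: what is moved stays moved. The work goes in short steps, Python scripts to look and compute and a tool call to move; the robot and the scene stay as the last step left them, time stands still between calls to the robot, and variables do not carry over. Pictures are saved under pics/ and viewed, about 8 in all and at most 12, crops included, and the job is handed in when it is done.

Besides the shell and the picture viewer there is one more tool, called after "Call:" as name(argument=value, ...) on one line, values as JSON. jog_arm: Moves the arm, as the interface text tells. Shifts and turns lie within -1 to 1; 1 stands for 0.5 m of shift or 60 degrees of turn. Its arguments: {"type":"object","properties":{"motion":{"type":"array"},"grip_force":{"type":"number"}},"required":["motion"]}

```bash
mkdir -p pics; ls; python3 - <<'E'
from workcell import manip
import cv2
print(manip.get_obs(), manip.pinch_z)
for n in("side","top"):
    cv2.imwrite(f"pics/{n}0.png",manip.snapshot(n)); print(n,manip.camera_model(n))
E
```

```text
pics
{'time': 0.0, 'q': array([ 1.25257133e+00,  1.31167704e-01,  1.48925720e+00, -3.04252675e-06,
        1.52300895e+00, -8.54071517e-02]), 'joint_vel': array([-1.37334580e-04,  1.31558937e-03,  9.09384050e-05, -5.08803689e-04,
       -4.57462748e-04,  5.80775084e-04]), 'effort': array([ 1.04425057e-03, -5.69403827e+01, -5.00541973e+01,  6.04860520e-05,
        1.52332813e-02,  1.53094241e-06]), 'position': array([138.245097  , 583.29817224, 230.25265668]), 'ee_rot': array([ 0.55504848,  0.43800019, -0.43908545, -0.55432931]), 'contact_force': array([-0.73917778, -0.21591079, -0.24648257]), 'ft_torque': array([ 0.01464576, -0.00820232, -0.01157425]), 'finger_gap': 85.3712487546637} 18.700000000000003
side {'fovy': 44.126502808882606, 'cx': 282.3050554557433, 'cy': 211.1971262104365, 'eye': array([  357.02071039, -1041.3010866 ,   836.99047821]), 'rotation': array([ 0.45909998, -0.05231764, -0.11060271,  0.87991881])}
top {'fovy': 47.749891079067794, 'cx': 276.835833551426, 'cy': 208.4550380631491, 'eye': array([ 449.07386254,   16.79295095, 1097.71096797]), 'rotation': array([-0.05250143,  0.04862838,  0.71159034, -0.69894067])}
```

View pics/top0.png

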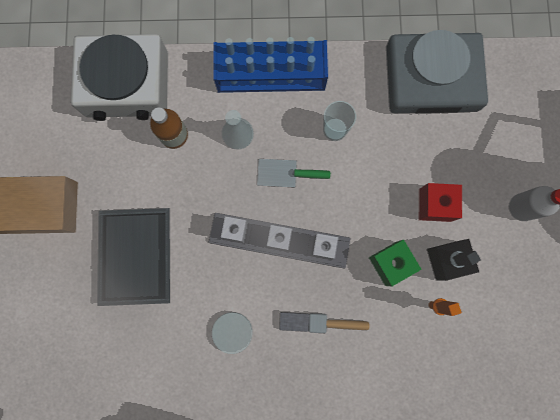

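View pics/side0.png

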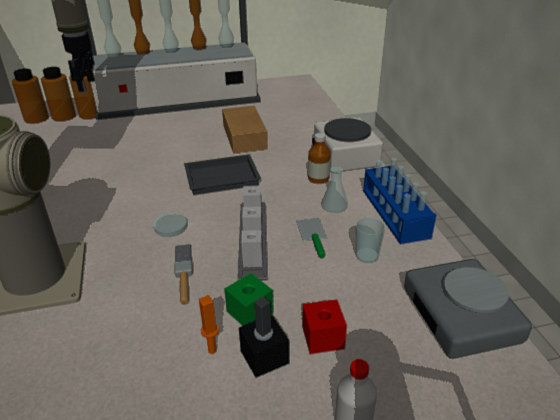

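The top view shows three block tops at (233,229), (279,238) and (325,245), and the tray at (135,256). The stand candidates are black (455,260), green (397,263) and red (441,202). The black one fits, and the dark-handled gauge (top at about (474,258)) stands in it. The orange pin at (447,308) is a decoy. I'll measure next and confirm with one crop.

```bash
cat > h.py <<'E'
import numpy as np, cv2
from scipy.spatial.transform import Rotation as R
from workcell import manip
class Cam:
    def __init__(s,n):
        m=manip.camera_model(n); s.f=210/np.tan(np.radians(m["fovy"])/2)
        s.c=np.array([m["cx"],m["cy"]]); s.eye=m["eye"]; s.R=R.from_quat(m["rotation"]).as_matrix()
    def ray(s,p):
        u=(np.asarray(p,float)-s.c)/s.f; d=s.R@np.array([u[0],-u[1],-1]); return d/np.linalg.norm(d)
    def at(s,p,z):
        d=s.ray(p); return s.eye+d*(z-s.eye[2])/d[2]
    def px(s,P):
        v=s.R.T@(np.asarray(P,float)-s.eye); return s.c+s.f*np.array([v[0],-v[1]])/-v[2]
def meet(c1,p1,c2,p2):
    a,b=c1.ray(p1),c2.ray(p2); t=np.linalg.lstsq(np.c_[a,-b],c2.eye-c1.eye,rcond=None)[0]
    A,B=c1.eye+t[0]*a,c2.eye+t[1]*b; return (A+B)/2,np.linalg.norm(A-B)
E
python3 - <<'E'
from h import *
t,s=Cam("top"),Cam("side")
im=cv2.imread("pics/top0.png"); g=cv2.cvtColor(im,cv2.COLOR_BGR2GRAY)
v=im.copy()
# block tops
for x,y in((233,229),(279,238),(325,245)):
    w=g[y-18:y+19,x-18:x+19]; m=(w>185).astype(np.uint8)
    c=max(cv2.findContours(m,0,2)[0],key=cv2.contourArea)+[x-18,y-18]
    r=cv2.minAreaRect(c); b=cv2.boxPoints(r); cv2.polylines(v,[b.astype(int)],1,(0,0,255))
    P=np.array([t.at(q,88) for q in b]); e=[np.linalg.norm(P[i]-P[(i+1)%4]) for i in range(2)]
    print("block",np.round(r[0],1),t.at(r[0],88).round(1),np.round(e,1),round(r[2],1))
    mm=((g<120)&(np.hypot(*(np.indices(g.shape)[::-1]-np.array([x,y])[:,None,None]))<9)); ys,xs=np.nonzero(mm)
    print("  hole px",xs.mean().round(1),ys.mean().round(1),len(xs),t.at([xs.mean(),ys.mean()],88).round(1))
cr=cv2.resize(v[190:320,90:500],None,fx=1.95,fy=1.95,interpolation=cv2.INTER_CUBIC)
st=cv2.resize(im[230:290,420:490],None,fx=5,fy=5,interpolation=cv2.INTER_CUBIC)
ss=cv2.resize(cv2.imread("pics/side0.png")[290:380,230:300],None,fx=3.5,fy=3.5,interpolation=cv2.INTER_CUBIC)
C=np.zeros((600,800,3),np.uint8); C[:cr.shape[0],:cr.shape[1]]=cr; C[260:560,:350]=st; C[260:575,400:645]=ss
cv2.imwrite("pics/c1.png",C)
E
```

```text
Traceback (most recent call last):
ValueError: max() iterable argument is empty
```

```bash
cat > m.py <<'E'
from h import *
t,s=Cam("top"),Cam("side")
im=cv2.imread("pics/top0.png"); g=cv2.cvtColor(im,cv2.COLOR_BGR2GRAY)
v=im.copy()
print(g[229,215:252],g[215:245,224])
for x,y in((233,229),(279,238),(325,245)):
    w=g[y-15:y+16,x-15:x+16]; m=(w>148).astype(np.uint8)
    c=max(cv2.findContours(m,0,2)[0],key=cv2.contourArea)+[x-15,y-15]
    r=cv2.minAreaRect(c); b=cv2.boxPoints(r); cv2.polylines(v,[b.astype(int)],1,(0,0,255))
    P=np.array([t.at(q,88) for q in b]); e=[np.linalg.norm(P[i]-P[(i+1)%4]) for i in range(2)]
    print("block",np.round(r[0],1),t.at(r[0],88).round(1),np.round(e,1),round(r[2],1))
    mm=((g<130)&(np.hypot(*(np.indices(g.shape)[::-1]-np.array([x,y])[:,None,None]))<8)); ys,xs=np.nonzero(mm)
    print("  hole px",xs.mean().round(1),ys.mean().round(1),len(xs),t.at([xs.mean(),ys.mean()],88).round(1))
cr=cv2.resize(v[190:320,90:500],None,fx=1.95,fy=1.95,interpolation=cv2.INTER_CUBIC)
st=cv2.resize(im[230:290,420:490],None,fx=5,fy=5,interpolation=cv2.INTER_CUBIC)
ss=cv2.resize(cv2.imread("pics/side0.png")[290:380,230:300],None,fx=3.5,fy=3.5,interpolation=cv2.INTER_CUBIC)
C=np.zeros((600,800,3),np.uint8); C[:cr.shape[0],:cr.shape[1]]=cr; C[260:560,:350]=st; C[260:575,400:645]=ss
cv2.imwrite("pics/c1.png",C)
E
python3 m.py
```

```text
[ 74  73  74  75  75  72  70 123 152 156 157 162 163 157 121  79  69  70
 100 117 119 118 114 136 156 160 159 158 162 128 106  88  82  87  90  89
  85] [ 98 108 106 132 124 145 145 146 154 156 162 162 163 158 156 159 161 163
 161 159 159 159 161  83  72  90  95  95  96  86]
block [233.3 228.3] [553.4 115.   88. ] [44.6 43.9] 10.6
  hole px 233.3 228.5 77 [553.  114.9  88. ]
block [279.1 236.9] [533.3  17.2  88. ] [44.6 43.6] 10.6
  hole px 279.5 237.0 74 [533.1  16.5  88. ]
block [325.4 245.5] [513.2 -80.6  88. ] [44.6 43.7] 10.3
  hole px 325.7 245.6 78 [513.1 -81.3  88. ]
```

View pics/c1.png

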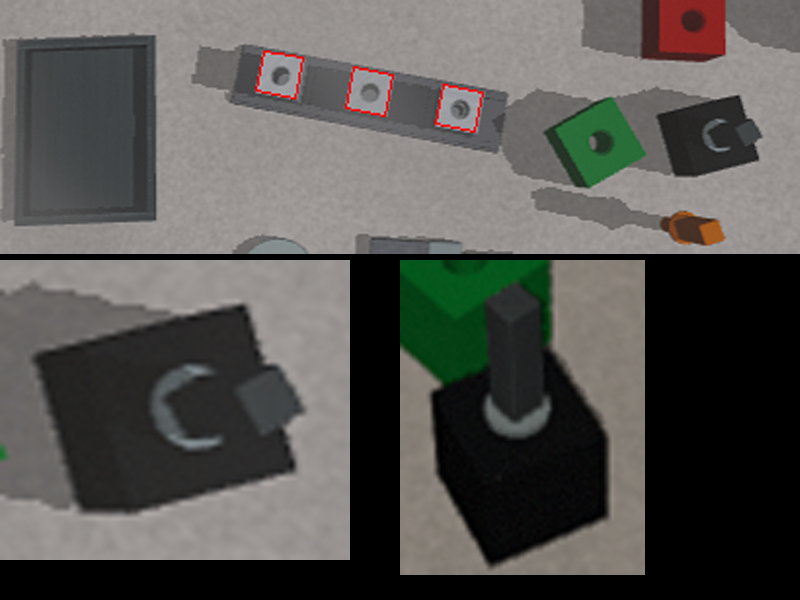

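Confirmed: the black stand holds the dark-handled gauge. The block spacing is 99.9 mm, which agrees with the description. Next I'll locate the gauge, handle yaw, tray and flask.

```bash
cat > g.py <<'E'
from h import *
t,s=Cam("top"),Cam("side")
im=cv2.imread("pics/top0.png"); g=cv2.cvtColor(im,cv2.COLOR_BGR2GRAY)
print(g[244:276:1,452:484:1][::3])
def rectm(m,off,z,name,cam=t):
    m=cv2.morphologyEx(m.astype(np.uint8),cv2.MORPH_OPEN,np.ones((3,3)))
    c=max(cv2.findContours(m,0,2)[0],key=cv2.contourArea)+np.array(off)
    r=cv2.minAreaRect(c); b=cv2.boxPoints(r); P=np.array([cam.at(q,z) for q in b])
    e=P[1]-P[0]; print(name,np.round(r[0],1),cam.at(r[0],z).round(1),"sides",np.linalg.norm(e).round(1),np.linalg.norm(P[2]-P[1]).round(1),"yaw",np.degrees(np.arctan2(e[1],e[0])).round(1))
    return P
w=g[244:276,462:486]; rectm((w>58)&(w<100),(462,244),156,"handle top")
w=g[232:285,420:485]; rectm((w<58),(420,232),70,"stand(with side)")
# flange crescent
w=g[240:280,445:466]; ys,xs=np.nonzero(w>95); pts=np.array([t.at(p,76)[:2] for p in np.c_[xs+445,ys+240]])
c=pts.mean(0)
print("crescent pts",len(pts),c.round(1),pts.min(0),pts.max(0))
hull=cv2.convexHull(pts.astype(np.float32))[:,0]; cc,r=cv2.minEnclosingCircle(hull); print("flange circ",cc,r)
# tray rim
w=g[200:315,90:180]; rectm(w<90,(90,200),26,"tray")
S=cv2.imread("pics/side0.png"); gs=cv2.cvtColor(S,cv2.COLOR_BGR2GRAY)
print(gs[296:324:2,250:278:2])
E
python3 g.py
```

```text
[[ 40  40  42  41  41  40  41  42  41  41  38  40  44  43  40  42  42  39
   51 134 153 153 151 150 150 150 153 151 146 146 147 148]
 [ 41  41  41  39  41  41  41  42  41  42  41  42  43  43  41  41  41  41
   38  78 140 157 154 152 154 156 155 153 148 146 149 147]
 [ 40  41  41  40  41  43  43  41  41  42  39  42  41  43  42  42  41  43
   42  40  76 139 135 149 157 156 154 151 149 147 147 148]
 [ 60  85  92  91  92  93  73  45  37  38  40  41  42  41  42  42  42  44
   50  60  69  69  67  65  60 132 155 152 149 150 155 154]
 [ 95  74  46  39  40  43  41  41  42  42  41  42  43  41  42  59  67  69
   69  67  68  67  66  67  69  66  62 132 153 153 150 147]
 [ 95  78  51  40  43  43  42  43  41  42  43  41  42  43  42  41  48  63
   70  69  69  68  67  68  68  68  67  64  93 138 148 144]
 [ 88  91  94  65  39  42  41  42  43  42  43  41  42  43  44  43  42  43
   50  65  70  69  67  67  75  84 145 160 155 152 152 150]
 [ 41  80 123 108  84  59  45  45  56  62  62  78  60  40  43  44  44  44
   43  42  43  42  41  41  38  77 136 151 146 144 147 148]
 [ 42  42  42  41  39  39  38  36  3
[... 874 characters left out ...]
7  55  47  46  46  45  47  44  32  35  48 130 130]
 [ 56  50  39  47  46  45  45  46  47  47  23  51 131 128]
 [ 46  40  32  35  48  46  47  47  45  33  24  56 138 128]
 [ 39  39  34  33  34  49  49  38  31  32  21  45 134 128]
 [ 40  39  33  31  35  36  33  31  32  32  26  42 131 132]
 [ 40  40  40  31  33  35  33  34  31  31  25  45 135 132]
 [ 39  41  43  30  32  34  36  32  32  33  27  50 136 130]
 [ 41  39  42  31  32  35  35  32  32  31  28  57 134 128]
 [ 39  40  41  32  33  34  35  33  31  32  22  20  90 129]
 [ 39  41  42  32  31  34  35  32  31  32  29   4  35  96]
 [ 41  43  24  31  31  34  39  33  32  31  34  10  11  54]
 [ 24  18  12  32  32  33  38  32  32  32  31  11  11  22]]
```

```bash
python3 - <<'E'
from h import *
t=Cam("top")
o=manip.get_obs(); M=R.from_quat(o["ee_rot"]).as_matrix(); print(M.round(3)); print("jaw yaw",np.degrees(np.arctan2(M[1,0],M[0,0])))
im=cv2.imread("pics/top0.png"); g=cv2.cvtColor(im,cv2.COLOR_BGR2GRAY)
w=g[248:278,445:464]; m=(w>60).astype(np.uint8)
n,l,st,ce=cv2.connectedComponentsWithStats(m,connectivity=8); k=1+st[1:,4].argmax(); ys,xs=np.nonzero(l==k); print(st[k])
pts=np.c_[xs+445,ys+248]
P=np.array([t.at(p,76)[:2] for p in pts])
# outer boundary: leftmost px per row
o=np.array([t.at((pts[pts[:,1]==y,0].min()-.4,y),76)[:2] for y in np.unique(pts[:,1])[2:-2]])
A=np.c_[2*o,np.ones(len(o))]; s=np.linalg.lstsq(A,(o**2).sum(1),rcond=None)[0]; print("flange",s[:2],"r",np.sqrt(s[2]+s[:2]@s[:2]))
a,b=t.at((469,239.2),70),t.at((479,271.6),70); d=b-a; L=np.linalg.norm(d); nrm=np.array([d[1],-d[0],0])/L
if nrm[1]<0: nrm=-nrm
print("stand edge",L,"centre",(a+b)/2+37*nrm,"yaw",np.degrees(np.arctan2(d[1],d[0])))
# red/orange/flask rough
print("orange top",t.at((455,309),146),"orange base",t.at((437,304),20))
print("expected px of handle top if flange centre:",t.px([*s[:2],156]))
for n,p in(("flask",(235,132)),("beaker",(337,128)),("glass dish",(231,332))): print(n,t.at(p,5).round())
E
```

```text
[[ 0.231 -0.001 -0.973]
 [ 0.973 -0.002  0.231]
 [-0.002 -1.     0.   ]]
jaw yaw 76.66047781948544
[ 5  3 14 17 92]
flange [ 480.06458641 -361.92110088] r 15.722176713812804
stand edge 71.58885058610959 centre [ 479.2135247  -365.18082882   70.        ] yaw -166.97057516073914
orange top [ 380.59380582 -325.17042661  146.        ] orange base [ 383.1039104  -331.26547107   20.        ]
expected px of handle top if flange centre: [471.94262141 257.53488278]
flask [793. 118.   5.]
beaker [ 798. -125.    5.]
glass dish [328. 129.   5.]
```

Call:
jog_arm(motion=[{"x": 0.045,"y": -0.062,"z": 0.002,"wz": -0.084,"gripper": -1},{"x": 0.045,"y": -0.062,"z": 0.002,"wz": -0.084,"gripper": -1},{"x": 0.045,"y": -0.062,"z": 0.002,"wz": -0.084,"gripper": -1},{"x": 0.045,"y": -0.062,"z": 0.002,"wz": -0.084,"gripper": -1},{"x": 0.045,"y": -0.062,"z": 0.002,"wz": -0.084,"gripper": -1},{"x": 0.045,"y": -0.062,"z": 0.002,"wz": -0.084,"gripper": -1},{"x": 0.045,"y": -0.062,"z": 0.002,"wz": -0.084,"gripper": -1},{"x": 0.045,"y": -0.062,"z": 0.002,"wz": -0.084,"gripper": -1}], grip_force=60)

```text
validation failed for argument at $.mo...
```

Call:
jog_arm(motion=[{"x": 0.045,"y": -0.062,"wz": -0.084,"gripper": -1},{"x": 0.045,"y": -0.062,"wz": -0.084,"gripper": -1},{"x": 0.045,"y": -0.062,"wz": -0.084,"gripper": -1},{"x": 0.045,"y": -0.062,"wz": -0.084,"gripper": -1},{"x": 0.045,"y": -0.062,"wz": -0.084,"gripper": -1},{"x": 0.045,"y": -0.062,"wz": -0.084,"gripper": -1},{"x": 0.004,"y": -0.0735,"wz": -0.084,"gripper": -1},{"x": 0.004,"y": -0.0735,"wz": -0.084,"gripper": -1}])

```text
validation failed for argument at $.mo...
```

Call:
jog_arm(motion=[{"x": 0.004,"y": -0.0735,"wz": -0.084,"gripper": -1},{"x": 0.004,"y": -0.0735,"wz": -0.084,"gripper": -1},{"x": 0.004,"y": -0.0735,"wz": -0.084,"gripper": -1},{"x": 0.004,"y": -0.0735,"wz": -0.084,"gripper": -1},{"x": 0.004,"y": -0.0735,"wz": -0.084,"gripper": -1},{"x": 0.004,"y": -0.0735,"wz": -0.084,"gripper": -1},{"x": 0.004,"y": -0.0735,"wz": -0.084,"gripper": -1},{"x": 0.004,"y": -0.0735,"wz": -0.084,"gripper": -1}])

```text
validation failed for argument at $.mo...
```

Call:
jog_arm(motion=[{"x": 0.004,"y": -0.0735,"wz": -0.084,"gripper": -1},{"x": 0.004,"y": -0.0735,"wz": -0.084,"gripper": -1},{"x": 0.004,"y": -0.0735,"wz": -0.084,"gripper": -1},{"x": 0.004,"y": -0.0735,"wz": -0.084,"gripper": -1},{"gripper": -1},{"gripper": -1}])

```text
validation failed for argument at $.mo...
```

Call:
jog_arm(motion=[{"wx": 0,"wy": 0,"wz": -0.084,"x": 0.045,"y": -0.062,"z": 0.002,"gripper": -1}], grip_force=60)

```text
time: 0.18
position: [157.9, 554.8, 230.3]
ee_rot: [-0.572, -0.414, 0.416, 0.573]
contact_force: [1.4, 0.6, -0.0]
finger_gap: 85.2
```

Call:
jog_arm(motion=[{"wx": 0,"wy": 0,"wz": -0.084,"x": 0.045,"y": -0.062,"z": 0.002,"gripper": -1},{"wx": 0,"wy": 0,"wz": -0.084,"x": 0.045,"y": -0.062,"z": 0.002,"gripper": -1},{"wx": 0,"wy": 0,"wz": -0.084,"x": 0.045,"y": -0.062,"z": 0.002,"gripper": -1},{"wx": 0,"wy": 0,"wz": -0.084,"x": 0.045,"y": -0.062,"z": 0.002,"gripper": -1},{"wx": 0,"wy": 0,"wz": -0.084,"x": 0.045,"y": -0.062,"z": 0.002,"gripper": -1},{"wx": 0,"wy": 0,"wz": -0.084,"x": 0.045,"y": -0.062,"z": 0.002,"gripper": -1},{"wx": 0,"wy": 0,"wz": -0.084,"x": 0.045,"y": -0.062,"z": 0.002,"gripper": -1},{"wx": 0,"wy": 0,"wz": -0.084,"x": 0.045,"y": -0.062,"z": 0.002,"gripper": -1}])

```text
time: 0.85
position: [341.3, 303.1, 240.0]
ee_rot: [0.681, 0.189, -0.189, -0.681]
contact_force: [0.2, -0.3, -0.9]
finger_gap: 85.4
```

Call:
jog_arm(motion=[{"wx": 0,"wy": 0,"wz": -0.084,"x": 0.045,"y": -0.062,"z": 0,"gripper": -1},{"wx": 0,"wy": 0,"wz": -0.084,"x": 0.045,"y": -0.062,"z": 0,"gripper": -1},{"wx": 0,"wy": 0,"wz": -0.084,"x": 0.045,"y": -0.062,"z": 0,"gripper": -1},{"wx": 0,"wy": 0,"wz": -0.084,"x": 0.045,"y": -0.062,"z": 0,"gripper": -1},{"wx": 0,"wy": 0,"wz": -0.084,"x": 0.045,"y": -0.062,"z": 0,"gripper": -1},{"wx": 0,"wy": 0,"wz": -0.084,"x": 0.004,"y": -0.0735,"z": 0,"gripper": -1},{"wx": 0,"wy": 0,"wz": -0.084,"x": 0.004,"y": -0.0735,"z": 0,"gripper": -1},{"wx": 0,"wy": 0,"wz": -0.084,"x": 0.004,"y": -0.0735,"z": 0,"gripper": -1}])

```text
time: 1.52
position: [459.1, 37.8, 239.7]
ee_rot: [0.705, -0.057, 0.057, -0.705]
contact_force: [1.4, 0.4, -0.1]
finger_gap: 84.9
```

Call:
jog_arm(motion=[{"wx": 0,"wy": 0,"wz": -0.084,"x": 0.004,"y": -0.0735,"z": 0,"gripper": -1},{"wx": 0,"wy": 0,"wz": -0.084,"x": 0.004,"y": -0.0735,"z": 0,"gripper": -1},{"wx": 0,"wy": 0,"wz": -0.084,"x": 0.004,"y": -0.0735,"z": 0,"gripper": -1},{"wx": 0,"wy": 0,"wz": -0.084,"x": 0.004,"y": -0.0735,"z": 0,"gripper": -1},{"wx": 0,"wy": 0,"wz": -0.084,"x": 0.004,"y": -0.0735,"z": 0,"gripper": -1},{"wx": 0,"wy": 0,"wz": -0.084,"x": 0.004,"y": -0.0735,"z": 0,"gripper": -1},{"wx": 0,"wy": 0,"wz": -0.084,"x": 0.004,"y": -0.0735,"z": 0,"gripper": -1},{"wx": 0,"wy": 0,"wz": -0.084,"x": 0.004,"y": -0.0735,"z": 0,"gripper": -1}])

```text
time: 2.18
position: [474.9, -256.2, 239.8]
ee_rot: [-0.642, 0.297, -0.296, 0.642]
contact_force: [1.2, -0.2, -0.3]
finger_gap: 85.6
```

Call:
jog_arm(motion=[{"wx": 0,"wy": 0,"wz": -0.084,"x": 0.004,"y": -0.0735,"z": 0,"gripper": -1},{"wx": 0,"wy": 0,"wz": -0.084,"x": 0.004,"y": -0.0735,"z": 0,"gripper": -1},{"wx": 0,"wy": 0,"wz": -0.084,"x": 0.004,"y": -0.0735,"z": 0,"gripper": -1},{"wx": 0,"wy": 0,"wz": 0,"x": 0,"y": 0,"z": 0,"gripper": -1},{"wx": 0,"wy": 0,"wz": 0,"x": 0,"y": 0,"z": 0,"gripper": -1}])

```text
time: 2.6
position: [480.5, -366.2, 238.8]
ee_rot: [-0.597, 0.379, -0.377, 0.598]
contact_force: [0.3, 1.5, -0.0]
finger_gap: 85.5
```

```bash
cat >> h.py <<'E'
def state():
    o=manip.get_obs(); M=R.from_quat(o["ee_rot"]).as_matrix()
    print("t",round(o["time"],2),"p",o["position"].round(1),"jaw",np.degrees(np.arctan2(M[1,0],M[0,0])).round(1),"down",M[:,1].round(3),"F",o["contact_force"].round(1),"T",o["ft_torque"].round(2),"gap",round(o["finger_gap"],1),"q",o["q"].round(2)); return o
def snap(n,f):
    i=manip.snapshot(n); cv2.imwrite("pics/"+f,i); return i
E
python3 -c "
from h import *
state()"
```

```text
t 2.6 p [ 480.5 -366.2  238.8] jaw -64.6 down [-0.002  0.002 -1.   ] F [ 0.3  1.5 -0. ] T [0.03 0.03 0.01] gap 85.5 q [-0.74  0.14  1.46 -0.    1.54  0.39]
```

Call:
jog_arm(motion=[{"wx": 0,"wy": 0,"wz": 0,"x": 0,"y": 0,"z": -0.068,"gripper": -1},{"wx": 0,"wy": 0,"wz": 0,"x": 0,"y": 0,"z": -0.068,"gripper": -1},{"wx": 0,"wy": 0,"wz": 0,"x": 0,"y": 0,"z": -0.068,"gripper": -1},{"wx": 0,"wy": 0,"wz": 0,"x": 0,"y": 0,"z": -0.068,"gripper": -1},{"wx": 0,"wy": 0,"wz": 0,"x": 0,"y": 0,"z": 0,"gripper": 1},{"wx": 0,"wy": 0,"wz": 0,"x": 0,"y": 0,"z": 0,"gripper": 1},{"wx": 0,"wy": 0,"wz": 0,"x": 0,"y": 0,"z": 0,"gripper": 1},{"wx": 0,"wy": 0,"wz": 0,"x": 0,"y": 0,"z": 0,"gripper": 1}], grip_force=80)

```text
time: 3.27
position: [483.2, -365.7, 107.9]
ee_rot: [0.599, -0.375, 0.379, -0.598]
contact_force: [0.1, -0.5, 0.6]
finger_gap: 38.6
```

Call:
jog_arm(motion=[{"wx": 0,"wy": 0,"wz": 0,"x": 0,"y": 0,"z": 0,"gripper": 1},{"wx": 0,"wy": 0,"wz": 0,"x": 0,"y": 0,"z": 0,"gripper": 1},{"wx": 0,"wy": 0,"wz": 0,"x": 0,"y": 0,"z": 0,"gripper": 1},{"wx": 0,"wy": 0,"wz": 0,"x": 0,"y": 0,"z": 0,"gripper": 1}])

```text
time: 3.6
position: [482.9, -365.8, 107.5]
ee_rot: [0.598, -0.375, 0.379, -0.598]
contact_force: [-0.6, 1.7, 8.1]
finger_gap: 20.7
```

```bash
python3 -c "
from h import *
state()"
```

```text
t 3.6 p [ 482.9 -365.8  107.5] jaw -64.5 down [ 0.004 -0.003 -1.   ] F [-0.6  1.7  8.1] T [0.2  0.12 0.  ] gap 20.7 q [-0.73  0.23  1.61  0.    1.3   0.39]
```

Call:
jog_arm(motion=[{"wx": 0,"wy": 0,"wz": 0,"x": 0,"y": 0,"z": 0.03,"gripper": 1},{"wx": 0,"wy": 0,"wz": 0,"x": 0,"y": 0,"z": 0.06,"gripper": 1},{"wx": 0,"wy": 0,"wz": 0,"x": 0,"y": 0,"z": 0.06,"gripper": 1},{"wx": 0,"wy": 0,"wz": 0,"x": 0,"y": 0,"z": 0.06,"gripper": 1},{"wx": 0,"wy": 0,"wz": 0,"x": 0,"y": 0,"z": 0,"gripper": 1},{"wx": 0,"wy": 0,"wz": 0,"x": 0,"y": 0,"z": 0,"gripper": 1}])

```text
time: 4.1
position: [482.9, -366.0, 213.3]
ee_rot: [0.599, -0.375, 0.379, -0.598]
contact_force: [-0.4, 0.6, -2.9]
finger_gap: 21.3
```

```bash
python3 -c "
from h import *
state()
a=snap('side','s1.png');b=snap('top','t1.png')
p=Cam('side').px([481,-366,150]).astype(int);q=Cam('top').px([481,-366,100]).astype(int);print(p,q)
C=np.zeros((480,800,3),np.uint8)
a=a[p[1]-60:p[1]+60,p[0]-50:p[0]+50];b=b[q[1]-60:q[1]+60,q[0]-50:q[0]+50]
C[:,:400]=cv2.resize(a,(400,480),interpolation=2);C[:,400:]=cv2.resize(b,(400,480),interpolation=2)
cv2.imwrite('pics/c2.png',C)"
```

```text
t 4.1 p [ 482.9 -366.   213.3] jaw -64.5 down [ 0.005 -0.005 -1.   ] F [-0.4  0.6 -2.9] T [0.03 0.01 0.08] gap 21.3 q [-0.73  0.15  1.5   0.    1.49  0.39]
[262 303] [463 258]
```

View pics/c2.png

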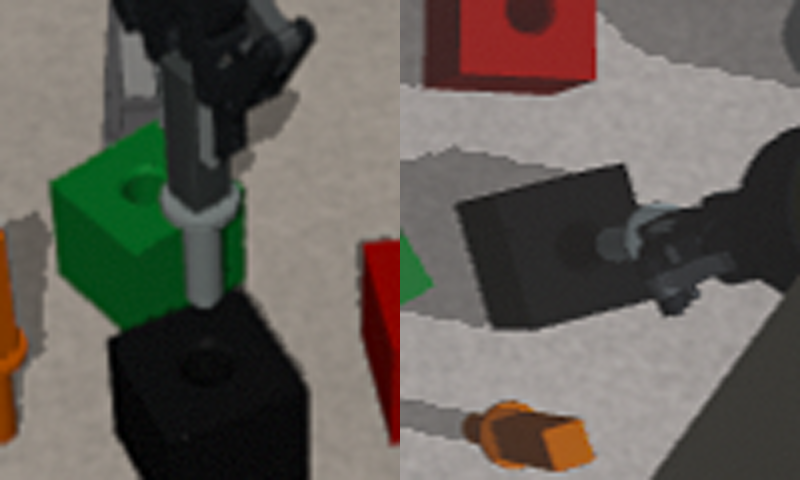

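The gauge is held upright, with its tip at side px (263,318) and top px (466,259). The empty stand hole is at side (264,334.5) and top (457.5,259).

```bash
python3 - <<'E'
from h import *
t,s=Cam("top"),Cam("side")
o=manip.get_obs()["position"]
S=cv2.cvtColor(cv2.imread("pics/s1.png"),6).astype(int); T=cv2.cvtColor(cv2.imread("pics/t1.png"),6).astype(int)
# pin columns in side
for r in range(302,322,2): print(r,S[r,252:275])
print()
for r in range(250,270,2): print(r,T[r,448:480])
for a,b in(((263.2,318),(466,259)),):
    print("tip",meet(s,a,t,b))
print("tip top@116",t.at((465.5,259),116),"side@116",s.at((263.2,318),116))
print("hole",t.at((457.5,259),70),s.at((264,334.7),70), "TCP",o)
E
```

```text
302 [ 55  49  46  43  43  56  76  86  92  95  94  92  87  80  65  33  29  44
  44  42  56  99 143]
304 [ 44  44  42  44  43  52  70  88  92  94  94  91  87  82  68  37  31  44
  44  44  62 108 150]
306 [ 44  45  46  45  44  50  67  87  92  95  93  91  87  81  68  37  30  43
  43  43  49  89 146]
308 [ 44  44  47  44  44  50  65  87  91  95  94  91  87  81  70  37  31  46
  45  43  48  88 144]
310 [ 45  44  42  43  44  46  60  84  91  94  94  92  87  80  70  40  27  37
  45  42  49  91 147]
312 [ 47  46  44  43  43  47  58  83  91  93  93  94  88  81  71  45  31  45
  43  42  54  98 149]
314 [ 47  45  42  44  45  44  57  82  91  94  94  91  88  81  70  47  32  37
  31  43  62 108 147]
316 [44 45 44 44 45 43 57 81 92 93 93 92 90 81 71 43 17 15 11 15 23 59 98]
318 [44 46 44 45 46 44 42 59 80 91 99 98 93 70 37 12 14 12 13 12 12 12 41]
320 [45 38 28 28 26 20 15 12 10 20 24 26 24 12 10 15 12 13 14 12 14 14 13]

250 [41 43 42 42 42 42 41 43 42 42 41 40 42 42 41 40 42 41 43 42 42 40 41 45
 62 84 90 89 89 91 92 91]
252 [42 41 43 42 40 42 42 40 41 40 40 40 40 42 41 41 41 42 42 40 40 42 63 88
 
[... 520 characters left out ...]
2 58 62 62 62 62 56 55 74
 55 36 42 38 39 40 39 37]
264 [43 44 43 43 42 40 39 36 36 35 36 36 39 39 38 40 42 42 40 40 39 41 41 40
 38 40 39 43 43 43 38 39]
266 [42 43 42 44 42 43 42 43 42 41 39 39 40 43 41 41 41 41 42 40 41 42 41 41
 37 38 40 40 41 50 52 63]
268 [42 43 43 41 41 42 43 41 41 42 43 42 42 43 41 41 43 42 42 42 43 41 40 42
 41 40 46 52 53 57 65 60]
tip (array([ 480.12007845, -366.83434156,  113.36077482]), np.float64(2.888689167770291))
tip top@116 [ 478.62329925 -364.5883221   116.        ] side@116 [ 481.11597248 -369.35195492  116.        ]
hole [ 480.31153692 -365.30722419   70.        ] [ 481.26705792 -369.28727901   70.        ] TCP [ 481.14440618 -364.49345656  208.89859609]
```

```bash
python3 - <<'E'
from h import *
t=Cam("top"); s=Cam("side")
state(); T=snap("top","t2.png"); state(); T2=snap("side","s2.png"); o=state()
g=cv2.cvtColor(T,6); w=g[250:268,458:471]; m=((w>48)&(w<66)).astype(np.uint8)
n,l,st,ce=cv2.connectedComponentsWithStats(m,connectivity=4); k=1+st[1:,4].argmax(); print(st[k],ce[k]+[458,250])
print(t.at(ce[k]+[458,250],o["position"][2]-97.5))
E
```

```text
t 4.2 p [ 481.1 -364.5  208.9] jaw -64.5 down [-0.  0. -1.] F [-0.2  0.6 -3.4] T [ 0.05  0.02 -0.01] gap 21.4 q [-0.73  0.15  1.51  0.    1.48  0.39]
t 4.25 p [ 480.8 -364.1  207.9] jaw -64.5 down [-0.002  0.001 -1.   ] F [ 0.1 -0.1 -2.6] T [ 0.05 -0.    0.03] gap 21.1 q [-0.73  0.15  1.51  0.    1.48  0.39]
t 4.3 p [ 480.6 -364.   207.4] jaw -64.5 down [-0.002  0.002 -1.   ] F [ 0.  -0.8 -1.9] T [-0.01 -0.06 -0.02] gap 21.3 q [-0.73  0.15  1.51  0.    1.48  0.39]
[ 3  5 10  9 63] [465.26984127 259.17460317]
[ 478.4556032  -366.44237373  109.9385102 ]
```

Call:
jog_arm(motion=[{"wx": 0,"wy": 0,"wz": 0,"x": 0,"y": 0,"z": 0.03,"gripper": 1},{"wx": 0,"wy": 0,"wz": 0,"x": 0.0125,"y": 0.08,"z": 0,"gripper": 1},{"wx": 0,"wy": 0,"wz": 0,"x": 0.0125,"y": 0.08,"z": 0,"gripper": 1},{"wx": 0,"wy": 0,"wz": 0,"x": 0.0125,"y": 0.08,"z": 0,"gripper": 1},{"wx": 0,"wy": 0,"wz": 0,"x": 0.0125,"y": 0.08,"z": 0,"gripper": 1},{"wx": 0,"wy": 0,"wz": 0,"x": 0.0125,"y": 0.08,"z": 0,"gripper": 1},{"wx": 0,"wy": 0,"wz": 0,"x": 0.0125,"y": 0.08,"z": 0,"gripper": 1},{"wx": 0,"wy": 0,"wz": 0,"x": 0.0125,"y": 0.08,"z": 0,"gripper": 1}])

```text
time: 4.97
position: [524.2, -82.6, 222.7]
ee_rot: [0.598, -0.378, 0.376, -0.598]
contact_force: [1.5, 0.4, -2.3]
finger_gap: 21.2
```

Call:
jog_arm(motion=[{"wx": 0,"wy": 0,"wz": 0,"x": 0.0125,"y": 0.08,"z": 0,"gripper": 1},{"wx": 0,"wy": 0,"wz": 0,"x": 0.0125,"y": 0.08,"z": 0,"gripper": 1},{"wx": 0,"wy": 0,"wz": 0,"x": 0.0125,"y": 0.08,"z": 0,"gripper": 1},{"wx": 0,"wy": 0,"wz": 0,"x": 0.0125,"y": 0.08,"z": 0,"gripper": 1},{"wx": 0,"wy": 0,"wz": 0,"x": 0.0125,"y": 0.08,"z": 0,"gripper": 1},{"wx": 0,"wy": 0,"wz": 0,"x": 0,"y": 0,"z": 0,"gripper": 1},{"wx": 0,"wy": 0,"wz": 0,"x": 0,"y": 0,"z": 0,"gripper": 1},{"wx": 0,"wy": 0,"wz": 0,"x": 0,"y": 0,"z": 0,"gripper": 1}])

```text
time: 5.63
position: [555.6, 115.3, 222.8]
ee_rot: [0.599, -0.377, 0.376, -0.598]
contact_force: [0.3, -0.6, -1.6]
finger_gap: 21.1
```

```bash
python3 -c "
from h import *
a=snap('side','s3.png');b=snap('top','t3.png');o=state()
p=Cam('side').px([553,115,110]).astype(int);q=Cam('top').px([553,115,100]).astype(int);print(p,q)
C=np.zeros((480,800,3),np.uint8)
a=a[p[1]-36:p[1]+36,p[0]-30:p[0]+30];b=b[q[1]-36:q[1]+36,q[0]-30:q[0]+30]
C[:,:400]=cv2.resize(a,(400,480),interpolation=2);C[:,400:]=cv2.resize(b,(400,480),interpolation=2)
cv2.imwrite('pics/c3.png',C)"
```

```text
t 5.73 p [556.  114.1 223.4] jaw -64.5 down [-0.002 -0.001 -1.   ] F [ 0.4 -0.  -3.1] T [-0.08 -0.08 -0.01] gap 21.2 q [ 0.11  0.05  1.59 -0.    1.51  1.24]
[250 183] [232 227]
```

View pics/c3.png

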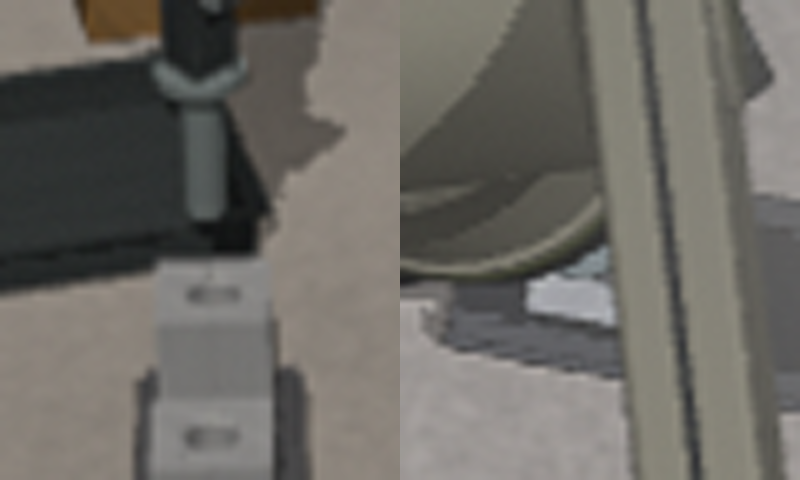

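```bash
python3 -c "
from h import *
s=Cam('side')
print(s.at((250.9,179),126),s.at((251.9,191.25),88))
S=cv2.imread('pics/s3.png',0)
for r in (170,174,178): print(r,S[r,242:262])
for r in (190,191,192): print(r,S[r,240:264])
for z in (126,118): print(s.at((250.9,178.5),z))
"
```

```text
[553.26704752 111.46939285 126.        ] [554.13555569 110.75016002  88.        ]
170 [49 47 48 47 47 56 83 90 88 85 75 59 29 27 35 63 90 89 86 86]
174 [48 47 48 49 47 55 80 88 88 84 77 60 24 20 28 28 36 66 87 91]
178 [ 48  49  49  47  46  52  73  91  92  88  80  56  29  27  27  29  27  28
  58 109]
190 [134 135 136 136 135 134 133 128 107  95 104 114 117 114 107 109 131 138
 135 134 133 134 135 135]
191 [133 133 133 135 135 136 136 127  95  90 103 113 117 115 108 104 127 135
 136 135 130 133 135 134]
192 [132 132 133 132 134 134 137 134 120 112 115 119 122 124 123 122 133 132
 134 129 118 131 132 131]
[553.75830338 113.95029627 126.        ]
[555.97197683 126.94907945 118.        ]
```

Call:
jog_arm(motion=[{"wx": 0,"wy": 0,"wz": 0,"x": 0.001,"y": 0.003,"z": -0.03,"gripper": 1},{"wx": 0,"wy": 0,"wz": 0,"x": 0,"y": 0,"z": -0.03,"gripper": 1},{"wx": 0,"wy": 0,"wz": 0,"x": 0,"y": 0,"z": -0.01,"gripper": 1},{"wx": 0,"wy": 0,"wz": 0,"x": 0,"y": 0,"z": -0.01,"gripper": 1},{"wx": 0,"wy": 0,"wz": 0,"x": 0,"y": 0,"z": 0,"gripper": 1},{"wx": 0,"wy": 0,"wz": 0,"x": 0,"y": 0,"z": 0,"gripper": 1}])

```text
time: 6.23
position: [557.0, 116.2, 184.6]
ee_rot: [-0.598, 0.377, -0.377, 0.598]
contact_force: [-0.3, -0.5, -1.7]
finger_gap: 21.1
```

```bash
python3 -c "
from h import *
state()"
```

```text
t 6.23 p [557.  116.2 184.6] jaw -64.5 down [ 0. -0. -1.] F [-0.3 -0.5 -1.7] T [-0.04 -0.06  0.  ] gap 21.1 q [ 0.12  0.07  1.64 -0.    1.43  1.24]
```

Call:
jog_arm(motion=[{"wx": 0,"wy": 0,"wz": 0,"x": 0,"y": 0,"z": -0.008,"gripper": 1},{"wx": 0,"wy": 0,"wz": 0,"x": 0,"y": 0,"z": -0.008,"gripper": 1},{"wx": 0,"wy": 0,"wz": 0,"x": 0,"y": 0,"z": 0,"gripper": 1},{"wx": 0,"wy": 0,"wz": 0,"x": 0,"y": 0,"z": 0,"gripper": 1}])

```text
time: 6.57
position: [556.7, 116.7, 176.0]
ee_rot: [0.598, -0.377, 0.377, -0.598]
contact_force: [-0.8, -0.5, -2.9]
finger_gap: 21.0
```

```bash
python3 -c "
from h import *
state()"
```

```text
t 6.57 p [556.7 116.7 176. ] jaw -64.5 down [-0. -0. -1.] F [-0.8 -0.5 -2.9] T [-0.29  0.02 -0.02] gap 21.0 q [ 0.12  0.08  1.64 -0.    1.42  1.24]
```

Call:
jog_arm(motion=[{"wx": 0,"wy": 0,"wz": 0,"x": 0,"y": 0,"z": -0.01,"gripper": 1},{"wx": 0,"wy": 0,"wz": 0,"x": 0,"y": 0,"z": -0.01,"gripper": 1},{"wx": 0,"wy": 0,"wz": 0,"x": 0,"y": 0,"z": -0.01,"gripper": 1},{"wx": 0,"wy": 0,"wz": 0,"x": 0,"y": 0,"z": -0.01,"gripper": 1},{"wx": 0,"wy": 0,"wz": 0,"x": 0,"y": 0,"z": -0.006,"gripper": 1},{"wx": 0,"wy": 0,"wz": 0,"x": 0,"y": 0,"z": 0,"gripper": 1},{"wx": 0,"wy": 0,"wz": 0,"x": 0,"y": 0,"z": 0,"gripper": 1}])

```text
time: 7.15
position: [556.5, 116.8, 152.7]
ee_rot: [0.598, -0.377, 0.377, -0.598]
contact_force: [-1.6, -2.0, -2.7]
finger_gap: 21.2
```

```bash
python3 -c "
from h import *
state()"
```

```text
t 7.15 p [556.5 116.8 152.7] jaw -64.5 down [-0.001 -0.    -1.   ] F [-1.6 -2.  -2.7] T [-0.38  0.09 -0.01] gap 21.2 q [0.12 0.1  1.67 0.   1.38 1.24]
```

Call:
jog_arm(motion=[{"wx": 0,"wy": 0,"wz": 0,"x": 0,"y": 0,"z": -0.015,"gripper": 1},{"wx": 0,"wy": 0,"wz": 0,"x": 0,"y": 0,"z": -0.015,"gripper": 1},{"wx": 0,"wy": 0,"wz": 0,"x": 0,"y": 0,"z": -0.01,"gripper": 1},{"wx": 0,"wy": 0,"wz": 0,"x": 0,"y": 0,"z": -0.008,"gripper": 1},{"wx": 0,"wy": 0,"wz": 0,"x": 0,"y": 0,"z": 0,"gripper": 1},{"wx": 0,"wy": 0,"wz": 0,"x": 0,"y": 0,"z": 0,"gripper": 1}])

```text
time: 7.65
position: [556.5, 116.8, 128.6]
ee_rot: [0.598, -0.377, 0.377, -0.598]
contact_force: [-0.2, -1.7, -3.1]
finger_gap: 21.0
```

```bash
python3 -c "
from h import *
state()"
```

```text
t 7.65 p [556.5 116.8 128.6] jaw -64.5 down [-0.001 -0.    -1.   ] F [-0.2 -1.7 -3.1] T [-0.52  0.11  0.04] gap 21.0 q [ 0.12  0.12  1.69 -0.    1.33  1.24]
```

Call:
jog_arm(motion=[{"wx": 0,"wy": 0,"wz": 0,"x": 0,"y": 0,"z": -0.005,"gripper": 1},{"wx": 0,"wy": 0,"wz": 0,"x": 0,"y": 0,"z": -0.005,"gripper": 1},{"wx": 0,"wy": 0,"wz": 0,"x": 0,"y": 0,"z": 0,"gripper": 1},{"wx": 0,"wy": 0,"wz": 0,"x": 0,"y": 0,"z": 0,"gripper": 1}])

```text
time: 7.98
position: [557.6, 116.8, 125.6]
ee_rot: [-0.598, 0.377, -0.378, 0.598]
contact_force: [-2.2, -2.9, 4.6]
finger_gap: 20.8
```

```bash
python3 -c "
from h import *
state()"
```

```text
t 7.98 p [557.6 116.8 125.6] jaw -64.5 down [ 0.002  0.    -1.   ] F [-2.2 -2.9  4.6] T [-0.68  0.6  -0.03] gap 20.8 q [ 0.12  0.12  1.69 -0.    1.32  1.24]
```

Call:
jog_arm(motion=[{"wx": 0,"wy": 0,"wz": 0,"x": 0,"y": 0,"z": -0.006,"gripper": 1},{"wx": 0,"wy": 0,"wz": 0,"x": 0,"y": 0,"z": 0,"gripper": 1},{"wx": 0,"wy": 0,"wz": 0,"x": 0,"y": 0,"z": 0,"gripper": 1}])

```text
time: 8.23
position: [558.9, 117.4, 125.5]
ee_rot: [-0.597, 0.376, -0.378, 0.599]
contact_force: [-7.4, -1.2, 21.5]
finger_gap: 21.2
```

```bash
python3 -c "
from h import *
state()"
```

```text
t 8.23 p [558.9 117.4 125.5] jaw -64.4 down [ 0.005  0.001 -1.   ] F [-7.4 -1.2 21.5] T [-0.35  1.78  0.13] gap 21.2 q [0.12 0.12 1.69 0.   1.32 1.24]
```

Call:
jog_arm(motion=[{"wx": 0,"wy": 0,"wz": 0,"x": 0,"y": 0,"z": 0.02,"gripper": 1},{"wx": 0,"wy": 0,"wz": 0,"x": 0,"y": 0,"z": 0.04,"gripper": 1},{"wx": 0,"wy": 0,"wz": 0,"x": 0,"y": 0,"z": 0.05,"gripper": 1},{"wx": 0,"wy": 0,"wz": 0,"x": 0,"y": 0,"z": 0.05,"gripper": 1},{"wx": 0,"wy": 0,"wz": 0,"x": 0,"y": 0,"z": 0,"gripper": 1},{"wx": 0,"wy": 0,"wz": 0,"x": -0.013,"y": -0.066,"z": 0,"gripper": 1},{"wx": 0,"wy": 0,"wz": 0,"x": -0.013,"y": -0.066,"z": 0,"gripper": 1},{"wx": 0,"wy": 0,"wz": 0,"x": -0.014,"y": -0.066,"z": 0,"gripper": 1}])

```text
time: 8.9
position: [536.7, 17.6, 200.8]
ee_rot: [-0.598, 0.376, -0.377, 0.599]
contact_force: [1.4, -0.7, -2.0]
finger_gap: 21.3
```

Call:
jog_arm(motion=[{"wx": 0,"wy": 0,"wz": 0,"x": 0,"y": 0,"z": 0,"gripper": 1},{"wx": 0,"wy": 0,"wz": 0,"x": 0,"y": 0,"z": 0,"gripper": 1},{"wx": 0,"wy": 0,"wz": 0,"x": 0,"y": 0,"z": 0,"gripper": 1},{"wx": 0,"wy": 0,"wz": 0,"x": 0,"y": 0,"z": 0,"gripper": 1}])

```text
time: 9.23
position: [537.0, 18.7, 201.0]
ee_rot: [-0.598, 0.377, -0.377, 0.598]
contact_force: [0.4, 0.2, -3.1]
finger_gap: 20.7
```

```bash
python3 -c "
from h import *
state()
S=snap('side','s4.png'); g=cv2.cvtColor(S,6); s=Cam('side')
for n,P in (('L',(553.2,115,88)),('M',(533.2,16.9,88)),('tip',(533.2,16.9,115))):
    p=s.px(P).astype(int); print(n,p); print(g[p[1]-4:p[1]+5:2,p[0]-12:p[0]+13])
"
```

```text
t 9.23 p [537.   18.7 201. ] jaw -64.4 down [-0.     0.001 -1.   ] F [ 0.4  0.2 -3.1] T [ 0.03 -0.04 -0.  ] gap 20.7 q [-0.06 -0.02  1.7   0.    1.46  1.06]
L [251 190]
[[ 37  37  36  38  63  99 108 106  91  75  57  50  73  89 110 111 106  92
   65  85  88  85  86  85  85]
 [ 90  99 109 118 132 105  90  90  99 105 105 107 108 102  92  81  74  78
   85  87  91  98  87  87  88]
 [135 135 136 137 138 138 137 129  88  65  59  61  61  61  49  61  76  87
   88 102 135 120  87  87  88]
 [132 133 133 133 135 136 135 117  75  82  87  89  87  80  68  67  86  86
   85 100 135 112  85  84  83]
 [134 133 131 132 134 134 127  82  66  81  88  89  87  80  70  69  86  85
   82  92 119 107  84  83  98]]
M [251 211]
[[128 101  70  85 119 133 135 133 129 102  88  83  79  80  91  99 135 138
  136 137 139 130  66  68  69]
 [128 105  73  98 135 134 134 134 136 139 134 112 110 119 139 139 136 135
  134 135 137 127  63  62  70]
 [128  85  73  99 137 135 134 131 122 105  99 109 118 119 117 115 119 134
  136 136 136 127  64  66  70]
 [127  81  72 100 137 137 136 134 121  93  97 110 118 120 118 113 121 132
  135 135 139 128  58  64  69]
 [125  72  76 112 136 136 134 132 128 135 137 137 137 137 136 135 135 134
  133 132 136 125  58  58  72]]
tip [250 203]
[[133 133 131 132 130 123 115 115 114  92  78  88  89  87  81  68  54  71
   97 117 117 114  97  90 132]
 [135 134 134 132 125 121 118 115 115  99  77  86  90  87  83  68  58  82
  119 119 117 115 107  89 122]
 [132 132 124 109  75  91 118 118 118 110  78  85  90  87  82  71  58  64
   83 117 117 117 106  57  62]
 [133 128  94  68  66  83 117 117 117 110  80  85  89  88  82  69  56  72
   93 115 116 117 105  53  63]
 [132 128 101  70  85 119 133 135 133 129 102  88  83  79  80  91  99 135
  138 136 137 139 130  66  68]]
```

Call:
jog_arm(motion=[{"wx": 0,"wy": 0,"wz": 0,"x": -0.001,"y": -0.001,"z": -0.02,"gripper": 1},{"wx": 0,"wy": 0,"wz": 0,"x": 0,"y": 0,"z": -0.012,"gripper": 1},{"wx": 0,"wy": 0,"wz": 0,"x": 0,"y": 0,"z": -0.008,"gripper": 1},{"wx": 0,"wy": 0,"wz": 0,"x": 0,"y": 0,"z": -0.008,"gripper": 1},{"wx": 0,"wy": 0,"wz": 0,"x": 0,"y": 0,"z": 0,"gripper": 1},{"wx": 0,"wy": 0,"wz": 0,"x": 0,"y": 0,"z": 0,"gripper": 1}])

```text
time: 9.78
position: [536.2, 17.4, 176.8]
ee_rot: [0.598, -0.377, 0.377, -0.598]
contact_force: [0.2, -0.2, -2.1]
finger_gap: 21.0
```

```bash
python3 -c "
from h import *
state()"
```

```text
t 9.78 p [536.2  17.4 176.8] jaw -64.5 down [-0.001  0.    -1.   ] F [ 0.2 -0.2 -2.1] T [0.02 0.01 0.01] gap 21.0 q [-0.06 -0.01  1.73  0.    1.42  1.06]
```

Call:
jog_arm(motion=[{"wx": 0,"wy": 0,"wz": 0,"x": 0,"y": 0,"z": -0.01,"gripper": 1},{"wx": 0,"wy": 0,"wz": 0,"x": 0,"y": 0,"z": -0.01,"gripper": 1},{"wx": 0,"wy": 0,"wz": 0,"x": 0,"y": 0,"z": -0.01,"gripper": 1},{"wx": 0,"wy": 0,"wz": 0,"x": 0,"y": 0,"z": -0.01,"gripper": 1},{"wx": 0,"wy": 0,"wz": 0,"x": 0,"y": 0,"z": 0,"gripper": 1},{"wx": 0,"wy": 0,"wz": 0,"x": 0,"y": 0,"z": 0,"gripper": 1}])

```text
time: 10.28
position: [536.1, 17.4, 156.7]
ee_rot: [0.598, -0.377, 0.377, -0.598]
contact_force: [0.4, 0.3, -2.8]
finger_gap: 20.7
```

```bash
python3 -c "
from h import *
state()"
```

```text
t 10.28 p [536.1  17.4 156.7] jaw -64.5 down [-0.001  0.    -1.   ] F [ 0.4  0.3 -2.8] T [ 0.02 -0.06 -0.02] gap 20.7 q [-0.06  0.01  1.75  0.    1.38  1.06]
```

Call:
jog_arm(motion=[{"wx": 0,"wy": 0,"wz": 0,"x": 0,"y": 0,"z": -0.01,"gripper": 1},{"wx": 0,"wy": 0,"wz": 0,"x": 0,"y": 0,"z": -0.015,"gripper": 1},{"wx": 0,"wy": 0,"wz": 0,"x": 0,"y": 0,"z": -0.015,"gripper": 1},{"wx": 0,"wy": 0,"wz": 0,"x": 0,"y": 0,"z": -0.012,"gripper": 1},{"wx": 0,"wy": 0,"wz": 0,"x": 0,"y": 0,"z": -0.01,"gripper": 1},{"wx": 0,"wy": 0,"wz": 0,"x": 0,"y": 0,"z": -0.007,"gripper": 1},{"wx": 0,"wy": 0,"wz": 0,"x": 0,"y": 0,"z": 0,"gripper": 1},{"wx": 0,"wy": 0,"wz": 0,"x": 0,"y": 0,"z": 0,"gripper": 1}])

```text
time: 10.95
position: [537.4, 17.4, 125.6]
ee_rot: [-0.598, 0.376, -0.378, 0.599]
contact_force: [-7.5, 1.1, 18.6]
finger_gap: 21.3
```

```bash
python3 -c "
from h import *
state()"
```

```text
t 10.95 p [537.4  17.4 125.6] jaw -64.4 down [ 0.002 -0.    -1.   ] F [-7.5  1.1 18.6] T [0.3  1.8  0.06] gap 21.3 q [-0.06  0.04  1.78  0.    1.32  1.06]
```

Call:
jog_arm(motion=[{"wx": 0,"wy": 0,"wz": 0,"x": 0,"y": 0,"z": 0.02,"gripper": 1},{"wx": 0,"wy": 0,"wz": 0,"x": 0,"y": 0,"z": 0.04,"gripper": 1},{"wx": 0,"wy": 0,"wz": 0,"x": 0,"y": 0,"z": 0.05,"gripper": 1},{"wx": 0,"wy": 0,"wz": 0,"x": 0,"y": 0,"z": 0.05,"gripper": 1},{"wx": 0,"wy": 0,"wz": 0,"x": 0,"y": 0,"z": 0,"gripper": 1},{"wx": 0,"wy": 0,"wz": 0,"x": -0.013,"y": -0.065,"z": 0,"gripper": 1},{"wx": 0,"wy": 0,"wz": 0,"x": -0.013,"y": -0.065,"z": 0,"gripper": 1},{"wx": 0,"wy": 0,"wz": 0,"x": -0.014,"y": -0.065,"z": 0,"gripper": 1}])

```text
time: 11.62
position: [515.9, -80.7, 201.9]
ee_rot: [0.599, -0.377, 0.376, -0.598]
contact_force: [0.6, -1.1, -1.6]
finger_gap: 21.4
```

Call:
jog_arm(motion=[{"wx": 0,"wy": 0,"wz": 0,"x": 0,"y": 0,"z": 0,"gripper": 1},{"wx": 0,"wy": 0,"wz": 0,"x": 0,"y": 0,"z": 0,"gripper": 1},{"wx": 0,"wy": 0,"wz": 0,"x": 0,"y": 0,"z": 0,"gripper": 1},{"wx": 0,"wy": 0,"wz": 0,"x": 0,"y": 0,"z": 0,"gripper": 1},{"wx": 0,"wy": 0,"wz": 0,"x": 0,"y": 0,"z": 0,"gripper": 1}])

```text
time: 12.03
position: [516.5, -79.2, 202.5]
ee_rot: [-0.598, 0.377, -0.377, 0.598]
contact_force: [0.7, 0.4, -2.6]
finger_gap: 20.9
```

```bash
python3 -c "
from h import *
state()"
```

```text
t 12.03 p [516.5 -79.2 202.5] jaw -64.4 down [-0.  0. -1.] F [ 0.7  0.4 -2.6] T [ 0.04 -0.05 -0.06] gap 20.9 q [-0.25 -0.06  1.74  0.    1.47  0.87]
```

Call:
jog_arm(motion=[{"wx": 0,"wy": 0,"wz": 0,"x": 0,"y": -0.002,"z": -0.022,"gripper": 1},{"wx": 0,"wy": 0,"wz": 0,"x": 0,"y": 0,"z": -0.014,"gripper": 1},{"wx": 0,"wy": 0,"wz": 0,"x": 0,"y": 0,"z": -0.008,"gripper": 1},{"wx": 0,"wy": 0,"wz": 0,"x": 0,"y": 0,"z": -0.008,"gripper": 1},{"wx": 0,"wy": 0,"wz": 0,"x": 0,"y": 0,"z": 0,"gripper": 1},{"wx": 0,"wy": 0,"wz": 0,"x": 0,"y": 0,"z": 0,"gripper": 1}])

```text
time: 12.53
position: [516.2, -80.9, 176.3]
ee_rot: [0.598, -0.377, 0.377, -0.598]
contact_force: [-0.3, 0.1, -3.1]
finger_gap: 21.2
```

```bash
python3 -c "
from h import *
state()"
```

```text
t 12.53 p [516.2 -80.9 176.3] jaw -64.4 down [-0.001  0.    -1.   ] F [-0.3  0.1 -3.1] T [ 0.11 -0.05 -0.03] gap 21.2 q [-0.25 -0.05  1.77  0.    1.42  0.87]
```

Call:
jog_arm(motion=[{"wx": 0,"wy": 0,"wz": 0,"x": 0,"y": 0,"z": -0.01,"gripper": 1},{"wx": 0,"wy": 0,"wz": 0,"x": 0,"y": 0,"z": -0.01,"gripper": 1},{"wx": 0,"wy": 0,"wz": 0,"x": 0,"y": 0,"z": -0.01,"gripper": 1},{"wx": 0,"wy": 0,"wz": 0,"x": 0,"y": 0,"z": -0.01,"gripper": 1},{"wx": 0,"wy": 0,"wz": 0,"x": 0,"y": 0,"z": 0,"gripper": 1},{"wx": 0,"wy": 0,"wz": 0,"x": 0,"y": 0,"z": 0,"gripper": 1}])

```text
time: 13.03
position: [517.1, -81.2, 158.5]
ee_rot: [-0.598, 0.377, -0.378, 0.598]
contact_force: [-3.8, 2.5, 11.7]
finger_gap: 20.8
```

```bash
python3 -c "
from h import *
state()"
```

```text
t 13.03 p [517.1 -81.2 158.5] jaw -64.5 down [ 0.002 -0.    -1.   ] F [-3.8  2.5 11.7] T [ 0.61  1.01 -0.05] gap 20.8 q [-0.25 -0.03  1.79  0.    1.38  0.87]
```

Call:
jog_arm(motion=[{"wx": 0,"wy": 0,"wz": 0,"x": 0,"y": 0,"z": -0.006,"gripper": 1},{"wx": 0,"wy": 0,"wz": 0,"x": 0,"y": 0,"z": 0,"gripper": 1},{"wx": 0,"wy": 0,"wz": 0,"x": 0,"y": 0,"z": 0,"gripper": 1},{"wx": 0,"wy": 0,"wz": 0,"x": 0,"y": 0,"z": 0,"gripper": 1}])

```text
time: 13.37
position: [518.3, -80.6, 157.3]
ee_rot: [-0.597, 0.376, -0.378, 0.599]
contact_force: [-4.0, 5.1, 20.8]
finger_gap: 21.4
```

```bash
python3 -c "
from h import *
state()"
```

```text
t 13.37 p [518.3 -80.6 157.3] jaw -64.4 down [ 0.005  0.001 -1.   ] F [-4.   5.1 20.8] T [ 1.55  1.22 -0.08] gap 21.4 q [-0.25 -0.03  1.79  0.    1.38  0.87]
```

Call:
jog_arm(motion=[{"wx": 0,"wy": 0,"wz": 0,"x": 0,"y": 0,"z": -0.006,"gripper": 1},{"wx": 0,"wy": 0,"wz": 0,"x": 0,"y": 0,"z": 0,"gripper": 1},{"wx": 0,"wy": 0,"wz": 0,"x": 0,"y": 0,"z": 0,"gripper": 1},{"wx": 0,"wy": 0,"wz": 0,"x": 0,"y": 0,"z": 0,"gripper": 1}])

```text
time: 13.7
position: [519.2, -80.7, 157.2]
ee_rot: [-0.597, 0.375, -0.379, 0.6]
contact_force: [-10.6, 8.0, 37.9]
finger_gap: 21.2
```

```bash
python3 -c "
from h import *
state()"
```

```text
t 13.7 p [519.2 -80.7 157.2] jaw -64.4 down [ 0.007  0.    -1.   ] F [-10.6   8.   37.9] T [ 2.07  2.73 -0.04] gap 21.2 q [-0.25 -0.03  1.79  0.    1.37  0.87]
```

Call:
jog_arm(motion=[{"wx": 0,"wy": 0,"wz": 0,"x": 0,"y": 0,"z": 0.02,"gripper": 1},{"wx": 0,"wy": 0,"wz": 0,"x": 0,"y": 0,"z": 0.04,"gripper": 1},{"wx": 0,"wy": 0,"wz": 0,"x": 0,"y": 0,"z": 0.06,"gripper": 1},{"wx": 0,"wy": 0,"wz": 0,"x": 0,"y": 0,"z": 0,"gripper": 1},{"wx": 0,"wy": 0,"wz": 0,"x": -0.008,"y": -0.071,"z": 0,"gripper": 1},{"wx": 0,"wy": 0,"wz": 0,"x": -0.008,"y": -0.071,"z": 0,"gripper": 1},{"wx": 0,"wy": 0,"wz": 0,"x": -0.008,"y": -0.071,"z": 0,"gripper": 1},{"wx": 0,"wy": 0,"wz": 0,"x": -0.008,"y": -0.071,"z": 0,"gripper": 1}])

```text
time: 14.37
position: [500.0, -224.6, 210.1]
ee_rot: [0.598, -0.377, 0.377, -0.598]
contact_force: [-0.3, 1.2, -1.8]
finger_gap: 21.3
```

Call:
jog_arm(motion=[{"wx": 0,"wy": 0,"wz": 0,"x": -0.008,"y": -0.071,"z": 0,"gripper": 1},{"wx": 0,"wy": 0,"wz": 0,"x": -0.008,"y": -0.071,"z": 0,"gripper": 1},{"wx": 0,"wy": 0,"wz": 0,"x": -0.008,"y": -0.071,"z": 0,"gripper": 1},{"wx": 0,"wy": 0,"wz": 0,"x": -0.008,"y": -0.071,"z": 0,"gripper": 1},{"wx": 0,"wy": 0,"wz": 0,"x": 0,"y": 0,"z": 0,"gripper": 1},{"wx": 0,"wy": 0,"wz": 0,"x": 0,"y": 0,"z": 0,"gripper": 1},{"wx": 0,"wy": 0,"wz": 0,"x": 0,"y": 0,"z": 0,"gripper": 1},{"wx": 0,"wy": 0,"wz": 0,"x": 0,"y": 0,"z": 0,"gripper": 1}])

```text
time: 15.03
position: [484.5, -364.3, 210.2]
ee_rot: [-0.598, 0.377, -0.377, 0.598]
contact_force: [-0.1, 0.9, -2.0]
finger_gap: 21.0
```

```bash
python3 -c "
from h import *
o=state(); T=snap('top','t5.png'); S=snap('side','s5.png'); t=Cam('top');s=Cam('side')
g=cv2.cvtColor(T,6)
for r in range(248,270,2): print(r,g[r,444:482])
a=S[300:350,235:295]
C=np.zeros((500,800,3),np.uint8); C[:,:400]=cv2.resize(S[295:355,238:286],(400,500),interpolation=2); C[:,400:]=cv2.resize(T[230:290,432:480],(400,500),interpolation=2)
cv2.imwrite('pics/c5.png',C)
"
```

```text
t 15.03 p [ 484.5 -364.3  210.2] jaw -64.4 down [-0.     0.001 -1.   ] F [-0.1  0.9 -2. ] T [-0.03 -0.01 -0.02] gap 21.0 q [-0.73  0.16  1.5   0.    1.49  0.39]
248 [ 42  42  42  42  43  41  42  42  42  42  41  42  42  42  44  40  42  42
  40  41  42  41  43  38  41  42  38  32 141 129 108 111 124 130 130 138
 137 147]
250 [42 41 43 42 42 42 42 42 43 42 42 41 42 41 41 41 41 41 43 41 42 40 42 41
 40 41 46 72 91 93 93 94 93 93 73 44 36 37]
252 [41 40 42 42 41 42 41 41 43 41 43 42 39 41 40 40 41 41 41 41 42 39 40 41
 39 65 87 95 96 96 74 51 55 60 61 61 50 40]
254 [40 41 40 42 40 42 42 42 43 39 38 37 36 35 35 37 38 38 39 40 42 48 50 54
 55 84 96 69 40 38 44 56 60 53 47 45 42 38]
256 [41 42 42 42 42 41 43 40 40 36 34 35 35 33 35 35 33 34 48 58 59 57 59 57
 56 81 94 98 67 37 37 40 37 35 35 36 35 37]
258 [43 41 41 43 40 42 41 39 35 35 36 36 34 34 36 36 35 40 53 58 56 56 57 56
 56 78 94 86 53 32 36 36 36 36 46 58 58 46]
260 [42 43 41 42 42 42 43 41 37 36 35 36 36 35 35 35 35 34 53 59 59 58 58 59
 58 56 87 68 39 38 41 38 37 38 37 47 61 62]
262 [43 41 42 42 41 40 42 42 41 35 35 36 36 35 34 37 36 35 35 38 52 62 64 64
 60 55 47 38 36 39 41 42 43 41 38 37 42 41]
264 [42 43 41 42 42 43 42 41 41 40 38 37 36 33 35 37 36 38 36 41 41 43 40 43
 41 40 43 40 37 39 38 40 42 48 52 58 60 59]
266 [41 42 42 42 41 42 41 42 41 42 40 43 40 39 40 40 42 41 42 41 43 43 41 42
 41 42 41 42 40 41 47 53 57 63 63 64 60 59]
268 [42 42 41 42 41 42 41 43 42 43 43 42 41 42 43 41 43 40 42 42 42 41 41 40
 42 42 42 41 42 39 43 47 55 62 75 83 71 60]
```

View pics/c5.png

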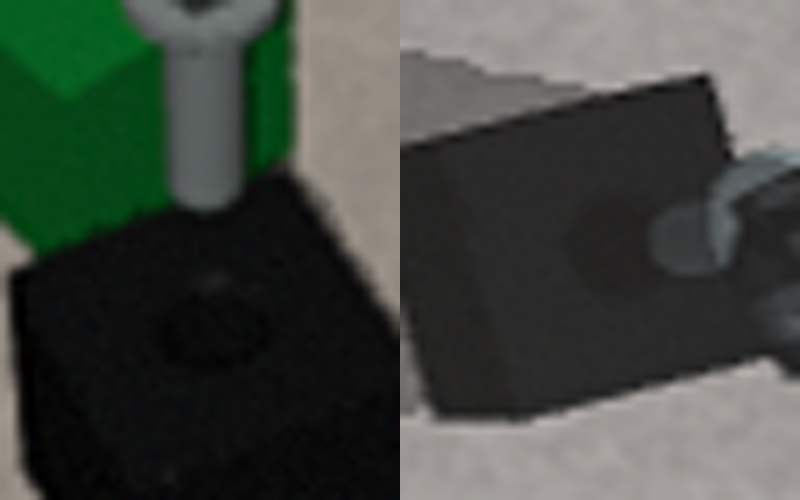

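Side view: tip at about (262.5,319), stand hole at about (264,334.5). Top view: hole at about (457.5,259.3), tip at about (465.5,258.7).

```bash
python3 -c "
from h import *
t=Cam('top');s=Cam('side')
print('top: tip',t.at((465.4,258.7),114),'hole',t.at((457.5,259.3),70))
print('side: tip',s.at((262.6,319.3),114),'hole',s.at((263.9,334.6),70))
state()"
```

```text
top: tip [ 479.30072402 -365.20554171  114.        ] hole [ 479.67051599 -365.2612721    70.        ]
side: tip [ 479.6680879  -370.41948366  114.        ] hole [ 481.13419118 -368.99365097   70.        ]
t 15.13 p [ 484.8 -364.1  210.7] jaw -64.4 down [-0.  0. -1.] F [ 0.7 -0.3 -2.6] T [-0.03 -0.01 -0.04] gap 21.0 q [-0.73  0.16  1.5   0.    1.49  0.39]
```

Call:
jog_arm(motion=[{"wx": 0,"wy": 0,"wz": 0,"x": 0,"y": 0,"z": -0.05,"gripper": 1},{"wx": 0,"wy": 0,"wz": 0,"x": 0,"y": 0,"z": -0.03,"gripper": 1},{"wx": 0,"wy": 0,"wz": 0,"x": 0,"y": 0,"z": -0.01,"gripper": 1},{"wx": 0,"wy": 0,"wz": 0,"x": 0,"y": 0,"z": -0.01,"gripper": 1},{"wx": 0,"wy": 0,"wz": 0,"x": 0,"y": 0,"z": 0,"gripper": 1},{"wx": 0,"wy": 0,"wz": 0,"x": 0,"y": 0,"z": 0,"gripper": 1}])

```text
time: 15.63
position: [484.9, -365.1, 161.7]
ee_rot: [0.598, -0.377, 0.377, -0.598]
contact_force: [-0.5, 0.2, -1.9]
finger_gap: 20.9
```

```bash
python3 -c "
from h import *
state()"
```

```text
t 15.63 p [ 484.9 -365.1  161.7] jaw -64.4 down [ 0.001 -0.001 -1.   ] F [-0.5  0.2 -1.9] T [-0.03  0.03  0.01] gap 20.9 q [-0.73  0.19  1.55  0.    1.4   0.39]
```

Call:
jog_arm(motion=[{"wx": 0,"wy": 0,"wz": 0,"x": -0.002,"y": 0,"z": -0.01,"gripper": 1},{"wx": 0,"wy": 0,"wz": 0,"x": 0,"y": 0,"z": -0.02,"gripper": 1},{"wx": 0,"wy": 0,"wz": 0,"x": 0,"y": 0,"z": -0.03,"gripper": 1},{"wx": 0,"wy": 0,"wz": 0,"x": 0,"y": 0,"z": -0.03,"gripper": 1},{"wx": 0,"wy": 0,"wz": 0,"x": 0,"y": 0,"z": -0.012,"gripper": 1},{"wx": 0,"wy": 0,"wz": 0,"x": 0,"y": 0,"z": 0,"gripper": 1},{"wx": 0,"wy": 0,"wz": 0,"x": 0,"y": 0,"z": 0,"gripper": 1}])

```text
time: 16.22
position: [483.3, -365.2, 109.6]
ee_rot: [-0.598, 0.377, -0.377, 0.598]
contact_force: [0.1, 0.1, -2.2]
finger_gap: 21.2
```

```bash
python3 -c "
from h import *
state()"
```

```text
t 16.22 p [ 483.3 -365.2  109.6] jaw -64.5 down [-0.  0. -1.] F [ 0.1  0.1 -2.2] T [-0.05 -0.03  0.06] gap 21.2 q [-0.73  0.23  1.6   0.    1.31  0.39]
```

Call:
jog_arm(motion=[{"wx": 0,"wy": 0,"wz": 0,"x": 0,"y": 0,"z": -0.006,"gripper": 1},{"wx": 0,"wy": 0,"wz": 0,"x": 0,"y": 0,"z": 0,"gripper": 1},{"wx": 0,"wy": 0,"wz": 0,"x": 0,"y": 0,"z": 0,"gripper": 1}])

```text
time: 16.47
position: [483.9, -365.7, 107.6]
ee_rot: [0.598, -0.376, 0.378, -0.598]
contact_force: [0.1, -1.0, 0.6]
finger_gap: 21.2
```

```bash
python3 -c "
from h import *
state()"
```

```text
t 16.47 p [ 483.9 -365.7  107.6] jaw -64.5 down [ 0.001 -0.001 -1.   ] F [ 0.1 -1.   0.6] T [-0.2  -0.13 -0.04] gap 21.2 q [-0.73  0.23  1.6  -0.    1.3   0.39]
```

Call:
jog_arm(motion=[{"wx": 0,"wy": 0,"wz": 0,"x": 0,"y": 0,"z": 0,"gripper": -1},{"wx": 0,"wy": 0,"wz": 0,"x": 0,"y": 0,"z": 0,"gripper": -1},{"wx": 0,"wy": 0,"wz": 0,"x": 0,"y": 0,"z": 0,"gripper": -1},{"wx": 0,"wy": 0,"wz": 0,"x": 0,"y": 0,"z": 0,"gripper": -1},{"wx": 0,"wy": 0,"wz": 0,"x": 0,"y": 0,"z": 0,"gripper": -1},{"wx": 0,"wy": 0,"wz": 0,"x": 0,"y": 0,"z": 0,"gripper": -1}])

```text
time: 16.97
position: [483.4, -365.2, 106.8]
ee_rot: [-0.598, 0.377, -0.377, 0.598]
contact_force: [0.3, -0.4, -1.0]
finger_gap: 85.3
```

Call:
jog_arm(motion=[{"wx": 0,"wy": 0,"wz": 0,"x": 0,"y": 0,"z": 0.04,"gripper": -1},{"wx": 0,"wy": 0,"wz": 0,"x": 0,"y": 0,"z": 0.06,"gripper": -1},{"wx": 0,"wy": 0,"wz": 0,"x": 0,"y": 0,"z": 0.07,"gripper": -1},{"wx": 0,"wy": 0,"wz": 0,"x": 0,"y": 0,"z": 0.07,"gripper": -1}])

```text
time: 17.3
position: [482.8, -364.6, 227.3]
ee_rot: [-0.598, 0.378, -0.376, 0.598]
contact_force: [0.6, -0.4, 0.7]
finger_gap: 85.1
```

Call:
jog_arm(motion=[{"wx": 0,"wy": 0,"wz": 0.11,"x": 0.008,"y": 0.071,"z": 0,"gripper": -1},{"wx": 0,"wy": 0,"wz": 0.11,"x": 0.008,"y": 0.071,"z": 0,"gripper": -1},{"wx": 0,"wy": 0,"wz": 0.11,"x": 0.008,"y": 0.071,"z": 0,"gripper": -1},{"wx": 0,"wy": 0,"wz": 0.11,"x": 0.008,"y": 0.071,"z": 0,"gripper": -1},{"wx": 0,"wy": 0,"wz": 0.11,"x": 0.008,"y": 0.071,"z": 0,"gripper": -1},{"wx": 0,"wy": 0,"wz": 0.11,"x": 0.008,"y": 0.071,"z": 0,"gripper": -1},{"wx": 0,"wy": 0,"wz": 0.11,"x": 0.008,"y": 0.071,"z": 0,"gripper": -1},{"wx": 0,"wy": 0,"wz": 0.11,"x": 0.008,"y": 0.071,"z": 0,"gripper": -1}])

```text
time: 17.97
position: [515.3, -79.5, 227.0]
ee_rot: [0.704, -0.07, 0.07, -0.704]
contact_force: [1.2, 0.3, 0.6]
finger_gap: 85.5
```

Call:
jog_arm(motion=[{"wx": 0,"wy": 0,"wz": 0,"x": 0,"y": 0,"z": 0,"gripper": -1},{"wx": 0,"wy": 0,"wz": 0,"x": 0,"y": 0,"z": 0,"gripper": -1},{"wx": 0,"wy": 0,"wz": 0,"x": 0,"y": 0,"z": 0,"gripper": -1}])

```text
time: 18.22
position: [515.4, -81.4, 226.8]
ee_rot: [0.704, -0.072, 0.072, -0.703]
contact_force: [-0.3, -0.0, -0.1]
finger_gap: 85.3
```

```bash
python3 -c "
from h import *
state(); S=snap('side','s6.png'); T=snap('top','t6.png')
C=np.zeros((480,800,3),np.uint8); C[:,:400]=cv2.resize(S[140:380,180:380],(400,480),interpolation=2); C[:,400:]=cv2.resize(T[180:300,390:490],(400,480),interpolation=2)
cv2.imwrite('pics/c6.png',C)"
```

```text
t 18.22 p [515.4 -81.4 226.8] jaw -11.7 down [ 0.    -0.001 -1.   ] F [-0.3 -0.  -0.1] T [-0.04  0.02  0.03] gap 85.3 q [-0.25 -0.08  1.71 -0.    1.51 -0.05]
```

View pics/c6.png

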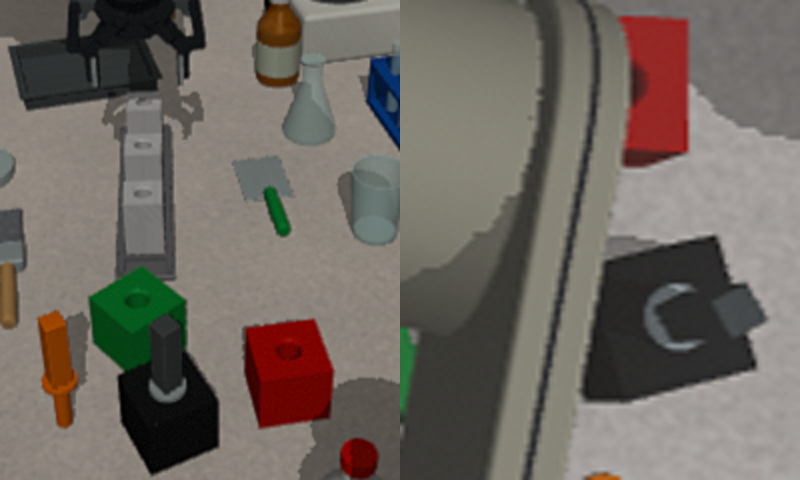

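The gauge is back in the black stand with its flange down on top, and the gripper is over the right block. Next I'll grasp that block along rack x.

Call:
jog_arm(motion=[{"wx": 0,"wy": 0,"wz": 0,"x": -0.002,"y": 0,"z": -0.06,"gripper": -1},{"wx": 0,"wy": 0,"wz": 0,"x": 0,"y": 0,"z": -0.06,"gripper": -1},{"wx": 0,"wy": 0,"wz": 0,"x": 0,"y": 0,"z": -0.06,"gripper": -1},{"wx": 0,"wy": 0,"wz": 0,"x": 0,"y": 0,"z": -0.06,"gripper": -1},{"wx": 0,"wy": 0,"wz": 0,"x": 0,"y": 0,"z": -0.06,"gripper": -1},{"wx": 0,"wy": 0,"wz": 0,"x": 0,"y": 0,"z": -0.04,"gripper": -1},{"wx": 0,"wy": 0,"wz": 0,"x": 0,"y": 0,"z": -0.02,"gripper": -1},{"wx": 0,"wy": 0,"wz": 0,"x": 0,"y": 0,"z": 0,"gripper": -1}])

```text
time: 18.98
position: [512.1, -81.8, 44.0]
ee_rot: [-0.703, 0.074, -0.071, 0.704]
contact_force: [-0.0, 0.3, -0.6]
finger_gap: 85.4
```

Call:
jog_arm(motion=[{"wx": 0,"wy": 0,"wz": 0,"x": 0,"y": 0,"z": 0,"gripper": 1},{"wx": 0,"wy": 0,"wz": 0,"x": 0,"y": 0,"z": 0,"gripper": 1},{"wx": 0,"wy": 0,"wz": 0,"x": 0,"y": 0,"z": 0,"gripper": 1},{"wx": 0,"wy": 0,"wz": 0,"x": 0,"y": 0,"z": 0,"gripper": 1},{"wx": 0,"wy": 0,"wz": 0,"x": 0,"y": 0,"z": 0,"gripper": 1},{"wx": 0,"wy": 0,"wz": 0,"x": 0,"y": 0,"z": 0,"gripper": 1}], grip_force=80)

```text
time: 19.48
position: [515.4, -81.6, 48.9]
ee_rot: [0.704, -0.071, 0.073, -0.703]
contact_force: [-4.6, 0.2, 7.9]
finger_gap: 45.2
```

```bash
python3 -c "
from h import *
state()"
```

```text
t 19.48 p [515.4 -81.6  48.9] jaw -11.7 down [ 0.002 -0.001 -1.   ] F [-4.6  0.2  7.9] T [-0.05  0.62 -0.05] gap 45.2 q [-0.25  0.09  1.88 -0.    1.17 -0.05]
```

Call:
jog_arm(motion=[{"wx": 0,"wy": 0,"wz": 0,"x": 0,"y": 0,"z": 0.02,"gripper": 1},{"wx": 0,"wy": 0,"wz": 0,"x": 0,"y": 0,"z": 0.04,"gripper": 1},{"wx": 0,"wy": 0,"wz": 0,"x": 0,"y": 0,"z": 0.06,"gripper": 1},{"wx": 0,"wy": 0,"wz": 0,"x": 0,"y": 0,"z": 0.07,"gripper": 1},{"wx": 0,"wy": 0,"wz": 0,"x": 0,"y": 0,"z": 0.07,"gripper": 1},{"wx": 0,"wy": 0,"wz": 0,"x": 0,"y": 0,"z": 0,"gripper": 1}])

```text
time: 19.98
position: [518.7, -82.1, 186.4]
ee_rot: [0.704, -0.067, 0.076, -0.703]
contact_force: [1.8, 0.6, -2.0]
finger_gap: 45.4
```

```bash
python3 -c "
from h import *
state()"
```

```text
t 19.98 p [518.7 -82.1 186.4] jaw -11.6 down [ 0.013 -0.003 -1.   ] F [ 1.8  0.6 -2. ] T [-0.11 -0.11  0.  ] gap 45.4 q [-0.25 -0.06  1.77  0.    1.42 -0.05]
```

Call:
jog_arm(motion=[{"wx": 0,"wy": 0,"wz": 0,"x": -0.003,"y": 0.04,"z": 0,"gripper": 1},{"wx": 0,"wy": 0,"wz": 0,"x": -0.003,"y": 0.075,"z": 0,"gripper": 1},{"wx": 0,"wy": 0,"wz": 0,"x": -0.003,"y": 0.075,"z": 0,"gripper": 1},{"wx": 0,"wy": 0,"wz": 0,"x": -0.003,"y": 0.075,"z": 0,"gripper": 1},{"wx": 0,"wy": 0,"wz": 0,"x": -0.003,"y": 0.075,"z": 0,"gripper": 1},{"wx": 0,"wy": 0,"wz": 0,"x": -0.003,"y": 0.075,"z": 0,"gripper": 1},{"wx": 0,"wy": 0,"wz": 0,"x": -0.003,"y": 0.075,"z": 0,"gripper": 1},{"wx": 0,"wy": 0,"wz": 0,"x": -0.003,"y": 0.075,"z": 0,"gripper": 1}])

```text
time: 20.65
position: [501.8, 203.2, 177.3]
ee_rot: [-0.703, 0.072, -0.072, 0.704]
contact_force: [1.3, -0.2, -4.4]
finger_gap: 45.3
```

Call:
jog_arm(motion=[{"wx": 0,"wy": 0,"wz": 0,"x": -0.003,"y": 0.075,"z": 0,"gripper": 1},{"wx": 0,"wy": 0,"wz": 0,"x": -0.003,"y": 0.075,"z": 0,"gripper": 1},{"wx": 0,"wy": 0,"wz": 0,"x": -0.003,"y": 0.075,"z": 0,"gripper": 1},{"wx": 0,"wy": 0,"wz": 0,"x": -0.003,"y": 0.065,"z": 0,"gripper": 1},{"wx": 0,"wy": 0,"wz": 0,"x": 0,"y": 0,"z": 0,"gripper": 1},{"wx": 0,"wy": 0,"wz": 0,"x": 0,"y": 0,"z": 0,"gripper": 1},{"wx": 0,"wy": 0,"wz": 0,"x": 0,"y": 0,"z": 0,"gripper": 1},{"wx": 0,"wy": 0,"wz": 0,"x": 0,"y": 0,"z": 0,"gripper": 1}])

```text
time: 21.32
position: [496.5, 345.4, 176.8]
ee_rot: [0.704, -0.072, 0.072, -0.703]
contact_force: [-0.1, -0.1, -4.2]
finger_gap: 45.3
```

```bash
python3 -c "
from h import *
state(); S=snap('side','s7.png'); T=snap('top','t7.png')
C=np.zeros((480,800,3),np.uint8); C[:,:400]=cv2.resize(S[100:220,170:270],(400,480),interpolation=2); C[:,400:]=cv2.resize(T[195:315,85:185],(400,480),interpolation=2)
cv2.imwrite('pics/c7.png',C)"
```

```text
t 21.32 p [496.5 345.4 176.8] jaw -11.7 down [-0. -0. -1.] F [-0.1 -0.1 -4.2] T [-0.01  0.02 -0.05] gap 45.3 q [ 0.52  0.17  1.54 -0.    1.43  0.73]
```

View pics/c7.png

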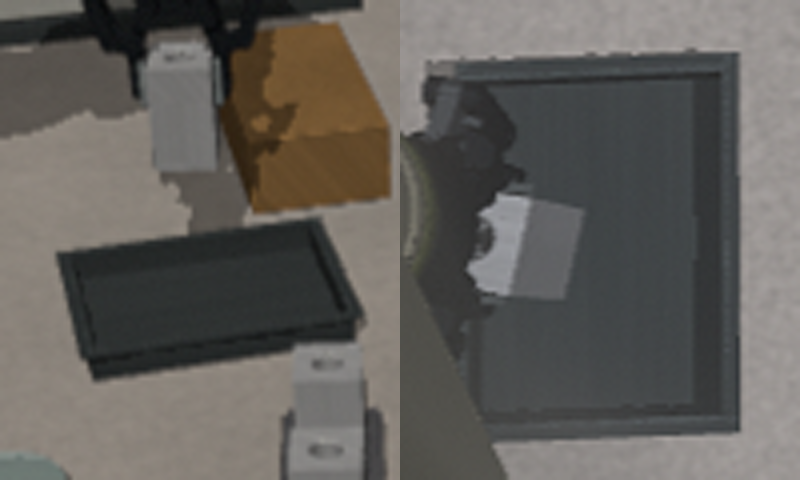

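Call:
jog_arm(motion=[{"wx": 0,"wy": 0,"wz": 0,"x": 0,"y": 0,"z": -0.05,"gripper": 1},{"wx": 0,"wy": 0,"wz": 0,"x": 0,"y": 0,"z": -0.06,"gripper": 1},{"wx": 0,"wy": 0,"wz": 0,"x": 0,"y": 0,"z": -0.06,"gripper": 1},{"wx": 0,"wy": 0,"wz": 0,"x": 0,"y": 0,"z": -0.05,"gripper": 1},{"wx": 0,"wy": 0,"wz": 0,"x": 0,"y": 0,"z": -0.02,"gripper": 1},{"wx": 0,"wy": 0,"wz": 0,"x": 0,"y": 0,"z": -0.01,"gripper": 1},{"wx": 0,"wy": 0,"wz": 0,"x": 0,"y": 0,"z": 0,"gripper": 1},{"wx": 0,"wy": 0,"wz": 0,"x": 0,"y": 0,"z": 0,"gripper": 1}])

```text
time: 22.08
position: [497.6, 346.7, 53.6]
ee_rot: [-0.703, 0.071, -0.073, 0.704]
contact_force: [0.6, 0.7, -3.0]
finger_gap: 45.2
```

```bash
python3 -c "
from h import *
state()"
```

```text
t 22.08 p [497.6 346.7  53.6] jaw -11.7 down [ 0.002  0.001 -1.   ] F [ 0.6  0.7 -3. ] T [-0.03 -0.   -0.06] gap 45.2 q [0.52 0.3  1.64 0.   1.21 0.73]
```

Call:
jog_arm(motion=[{"wx": 0,"wy": 0,"wz": 0,"x": 0,"y": 0,"z": -0.008,"gripper": 1},{"wx": 0,"wy": 0,"wz": 0,"x": 0,"y": 0,"z": -0.006,"gripper": 1},{"wx": 0,"wy": 0,"wz": 0,"x": 0,"y": 0,"z": 0,"gripper": 1},{"wx": 0,"wy": 0,"wz": 0,"x": 0,"y": 0,"z": 0,"gripper": 1},{"wx": 0,"wy": 0,"wz": 0,"x": 0,"y": 0,"z": 0,"gripper": 1}])

```text
time: 22.5
position: [496.6, 346.5, 45.2]
ee_rot: [-0.703, 0.072, -0.072, 0.704]
contact_force: [0.2, 0.7, -3.3]
finger_gap: 45.5
```

```bash
python3 -c "
from h import *
state()"
```

```text
t 22.5 p [496.6 346.5  45.2] jaw -11.7 down [ 0.  0. -1.] F [ 0.2  0.7 -3.3] T [-0.01 -0.02 -0.01] gap 45.5 q [ 0.52  0.31  1.64 -0.    1.19  0.73]
```

Call:
jog_arm(motion=[{"wx": 0,"wy": 0,"wz": 0,"x": 0,"y": 0,"z": -0.005,"gripper": 1},{"wx": 0,"wy": 0,"wz": 0,"x": 0,"y": 0,"z": 0,"gripper": 1},{"wx": 0,"wy": 0,"wz": 0,"x": 0,"y": 0,"z": 0,"gripper": 1},{"wx": 0,"wy": 0,"wz": 0,"x": 0,"y": 0,"z": 0,"gripper": 1}])

```text
time: 22.83
position: [496.6, 346.7, 45.0]
ee_rot: [-0.703, 0.072, -0.072, 0.704]
contact_force: [-9.2, -5.7, 16.4]
finger_gap: 44.9
```

```bash
python3 -c "
from h import *
state()"
```

```text
t 22.83 p [496.6 346.7  45. ] jaw -11.6 down [ 0.  0. -1.] F [-9.2 -5.7 16.4] T [-1.03  1.63 -0.07] gap 44.9 q [0.52 0.31 1.64 0.   1.19 0.73]
```

Call:
jog_arm(motion=[{"wx": 0,"wy": 0,"wz": 0,"x": 0,"y": 0,"z": 0.004,"gripper": 1},{"wx": 0,"wy": 0,"wz": 0,"x": 0,"y": 0,"z": 0,"gripper": -1},{"wx": 0,"wy": 0,"wz": 0,"x": 0,"y": 0,"z": 0,"gripper": -1},{"wx": 0,"wy": 0,"wz": 0,"x": 0,"y": 0,"z": 0,"gripper": -1},{"wx": 0,"wy": 0,"wz": 0,"x": 0,"y": 0,"z": 0,"gripper": -1},{"wx": 0,"wy": 0,"wz": 0,"x": 0,"y": 0,"z": 0,"gripper": -1},{"wx": 0,"wy": 0,"wz": 0,"x": 0,"y": 0,"z": 0,"gripper": -1}])

```text
time: 23.42
position: [496.4, 346.3, 44.2]
ee_rot: [0.703, -0.072, 0.072, -0.703]
contact_force: [-0.3, -0.1, 0.4]
finger_gap: 85.7
```

Call:
jog_arm(motion=[{"wx": 0,"wy": 0,"wz": 0,"x": 0,"y": 0,"z": 0.03,"gripper": -1},{"wx": 0,"wy": 0,"wz": 0,"x": 0,"y": 0,"z": 0.06,"gripper": -1},{"wx": 0,"wy": 0,"wz": 0,"x": 0,"y": 0,"z": 0.07,"gripper": -1},{"wx": 0,"wy": 0,"wz": 0,"x": 0,"y": 0,"z": 0.07,"gripper": -1},{"wx": 0,"wy": 0,"wz": 0,"x": 0,"y": 0,"z": 0.07,"gripper": -1},{"wx": 0,"wy": 0,"wz": 0,"x": -0.05,"y": 0.05,"z": 0.03,"gripper": -1},{"wx": 0,"wy": 0,"wz": 0,"x": -0.05,"y": 0.05,"z": 0,"gripper": -1},{"wx": 0,"wy": 0,"wz": 0,"x": -0.05,"y": 0.05,"z": 0,"gripper": -1}])

```text
time: 24.08
position: [421.9, 422.5, 211.8]
ee_rot: [-0.702, 0.071, -0.074, 0.705]
contact_force: [0.1, -0.1, -1.1]
finger_gap: 85.4
```

Call:
jog_arm(motion=[{"wx": 0,"wy": 0,"wz": 0,"x": -0.06,"y": 0.05,"z": 0,"gripper": -1},{"wx": 0,"wy": 0,"wz": 0,"x": -0.06,"y": 0.05,"z": 0,"gripper": -1},{"wx": 0,"wy": 0,"wz": 0,"x": -0.06,"y": 0.05,"z": 0,"gripper": -1},{"wx": 0,"wy": 0,"wz": 0,"x": -0.06,"y": 0.05,"z": 0,"gripper": -1},{"wx": 0,"wy": 0,"wz": 0,"x": -0.06,"y": 0.05,"z": 0,"gripper": -1},{"wx": 0,"wy": 0,"wz": 0,"x": 0,"y": 0,"z": 0,"gripper": -1},{"wx": 0,"wy": 0,"wz": 0,"x": 0,"y": 0,"z": 0,"gripper": -1},{"wx": 0,"wy": 0,"wz": 0,"x": 0,"y": 0,"z": 0,"gripper": -1}])

```text
time: 24.75
position: [271.4, 546.2, 209.1]
ee_rot: [0.704, -0.071, 0.072, -0.703]
contact_force: [0.3, -0.3, 0.8]
finger_gap: 85.5
```

```bash
python3 -c "
from h import *
state(); S=snap('side','s8.png'); T=snap('top','t8.png')
cv2.imwrite('pics/c8.png',np.hstack([cv2.resize(S,(400,300),interpolation=3),cv2.resize(T,(400,300),interpolation=3)]))
C=np.vstack([cv2.resize(np.hstack([S[120:290,170:380]]),(400,324)),cv2.resize(S[250:380,170:380],(400,248))])
D=cv2.resize(T[80:320,90:490],(400,240)); E=cv2.resize(T[195:315,85:250],(400,291)); F=np.vstack([D,E]); F=cv2.copyMakeBorder(F,0,572-F.shape[0],0,0,0)
cv2.imwrite('pics/c8.png',np.hstack([C,F]))"
```

```text
t 24.75 p [271.4 546.2 209.1] jaw -11.6 down [ 0.    -0.001 -1.   ] F [ 0.3 -0.3  0.8] T [-0.02  0.04 -0.02] gap 85.5 q [ 1.03  0.17  1.49 -0.    1.49  1.23]
```

View pics/c8.png

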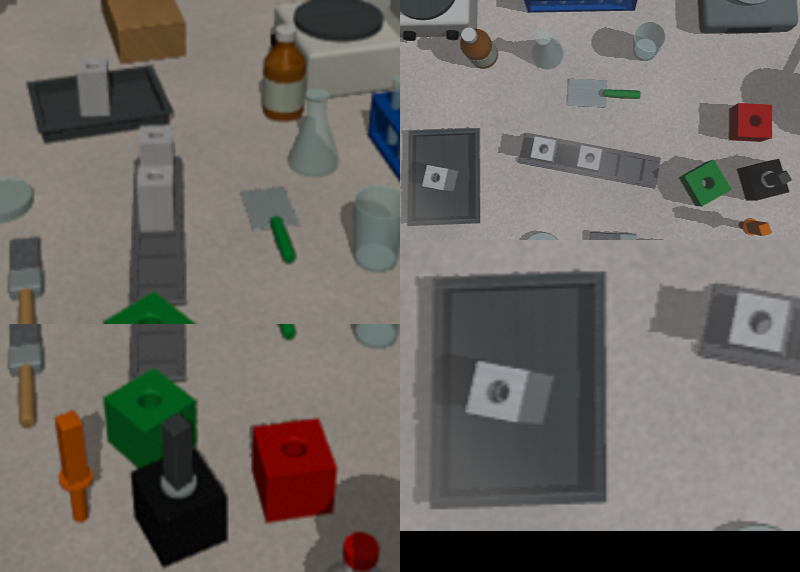

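The bad block stands upright in the tray and the two good blocks are in their nests. The gauge is in the black stand with its flange on top, and the flask and beaker look unmoved. The arm is clear, so I'm handing in.

```bash
python3 -c "
from workcell import manip
print(manip.hand_in())"
```

```text
the job is handed in; nothing more can be done
None
```

I gauged the blocks left to right, found only the right one bad, and stood it upright on the tray floor. The job is handed in at about 25 s of the 64 s allowed.

- **Left and middle (good):** the flange landed firmly at TCP z of about 125.5 mm under 19–21 N of measured force. Both blocks stay in their nests.
- **Right (bad):** the pin stopped firmly at TCP z of about 157–158 mm and held at 38 N. That is about 32 mm above the full-depth stop. I expected 34 mm, so there is a small disagreement, perhaps the pin slipping slightly in the grip, but the block clearly refused it.
- **Gauge:** back in the black stand, flange down on top. It touched down at the same TCP height (about 107.6 mm) as when I picked it up.
- **Last pictures:** the right block is upright in the tray, the other two are in their nests, and the arm is clear of everything. By eye, the flask and beaker look unmoved.
- **Cameras:** the side camera put points about 4 mm off the top camera in y, so I aligned by the top camera and confirmed by contact forces.

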